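# Tip the biscuits into a bin and stack the second bin on it

### The job

Tip the three biscuits off the wooden snack tray into the grey bin that stands in the middle of the cart top, and set the empty tray back down flat on the cart. Then set the other grey bin squarely on top of that first bin, turned end for end so that it stands on the lower bin's posts, inside its rim, instead of nesting down onto the biscuits. Leave both bins upright, the lower one on the cart top, and don't disturb the colander, mugs, bowl or fork.

Things in the scene. Friction and masses are not known exactly. Their poses are not given: they have to be found in the camera images.
- bin_low: Lower bin, empty, near the middle: grey plastic stack-nest bin, open on top, 158 (x) x 66 mm (y) over the rim, 70 mm high, 0.16 kg. Origin at the centre of its underside, z up, x along its length. Rim: a vertical skirt 54 to 70 mm up, long outer faces 66 mm apart (to grasp across the middle from above). Walls 2.5 mm, tapering in to a 134 x 44 mm floor, 3 mm thick. Mouth between posts 104 x 55 mm.
- low_lip (a point): Lower bin: middle of the lowered lip of its +x end (x = 75, z = 45 mm). That end has a post in each corner and between them this lip, 45 mm high, 24 mm wide; the -x end has one post, 16 mm wide, in its middle and no dip. Post tops are flat, 62 mm up (8 mm below the rim), 52 to 69 mm out from the centre in x. Posts are hollow from below, the floor cut away under them.
- bin_spare: The other bin, the same as the lower one (size, frame, posts), empty, to one side. Centred on the lower bin with its +x end over the lower one's -x end (half a turn), its floor drops inside the rim onto the three post tops, with about 3 mm play either way in x, 4 mm in y; its origin is then 62 mm above the lower one's. Turned the same way it nests, sinking to about 30 mm above it (50 if it catches).
- spare_lip (a point): Other bin: middle of the lowered lip of its +x end (the end with two corner posts), x = 75, z = 45 mm in its frame.
- tray: Wooden snack tray, 0.14 kg, flat on the cart, on the other side from the other bin. Origin at the centre of its underside, z up. Floor 116 (x) x 62 mm (y), 5 mm thick; side walls 18 mm high, 5 mm thick; open at the +x end (pouring edge); at the -x end a back wall 18 mm high and an upright grip block. Biscuits slide off when it is tipped 25 to 40 degrees; 55 empties it.
- tray_lip (a point): Middle of the tray's open pouring edge, top of the floor: x = +58 mm, z = 5 mm in the tray's frame.
- tray_grip (a point): On the tray's grip block, 47 mm above the tray's underside. The block is 12 mm (x) by 40 mm (y), centred at x = -58 mm, y = 0, and its top is 62 mm above the underside.
- biscuit0: Square biscuit, brown, hard, 20 x 20 x 12 mm, 12 g, lying on the tray; origin at the centre of its underside. The three lie in a row along the tray.
- biscuit1: Square biscuit, brown, hard, 20 x 20 x 12 mm, 12 g, lying on the tray; origin at the centre of its underside. The three lie in a row along the tray.
- biscuit2: Square biscuit, brown, hard, 20 x 20 x 12 mm, 12 g, lying on the tray; origin at the centre of its underside. The three lie in a row along the tray.
- colander: Bystander: green plastic colander, 170 mm across (220 mm over the handles), 85 mm high, on the cart's far right; origin at the centre of its underside.
- mugs: Bystander: two stacked white ceramic mugs (one piece), 80 mm across, 170 mm high, on the left; origin at the centre of the underside.
- bowl: Bystander: glass bowl, 150 mm across, 60 mm high, on the cart's far left; origin at the centre of its underside.
- fork: Bystander: steel fork, 180 mm long, 4 mm thick, lying at the far edge of the work area; origin near its middle, underside.

How it is judged:
By the outcome, as a careful person would: the job done as asked, in the order asked, and still so for the second after the job is handed in, with the robot touching nothing.
It also fails if it takes over 72 s, if anything falls off the work surface, if the arm or the gripper's body presses on something with over 40 N, if the wrist force passes 120 N, or if a joint passes its speed limit or range.

### The arm

A 6-joint arm with a two-finger parallel gripper is mounted at the origin on the work surface. World frame = base frame: x ahead of the robot, y to its left, z up, the work surface at z = 0. Lengths are in m, angles in rad, forces in N, time in s.
With the tool pointing down it reaches from about 0.25 to 0.725 m from the base axis. Payload 4 kg.
Tool frame: the origin (TCP) lies at the centre of the arm's flange, where the gripper is bolted on; the fingertips stand 173 mm ahead of it and the grasp point (between the pads) lies 155 mm ahead of it; x points along the fingers, z is the direction in which the jaws open and shut, and the axes are right-handed (so a half turn about x gives the same grasp; the last joint's range is limited). The gripper opens to 85 mm and grips with 20 to 120 N. Pads are 22 mm wide; open, the fingers measure 114 mm over their backs; the gripper's body (76 mm by 85 mm) begins 54 mm behind the grasp point. The pads swing forward as they close: fully open they stand 13 mm farther back than shut.
Start: joints at [-1.147, 0.241, 0.005, 1.335, 0, 1.571], TCP at [0.206, -0.456, 0.405] pointing down, gripper open.
Joint ranges: [-2.72, 2.72], [-1.05, 1.87], [-1.09, 1.28], [-1.99, 2.15], [-1.42, 1.44], [-3.14, 3.14]. Speed limits (rad/s): [2.79, 2.79, 3.14, 3.14, 3.14, 3.14].

### API

Orientations are given as a unit quaternion [x, y, z, w].
In Python, from workcell import bot gives the robot as it stands.
- The arm moves only by the tool arm_command, never from a script. Its argument "moves" is one flat list of numbers, 7 for each row, row after row: the shift along the tool's x, y, z in m, then the turn, a rotation vector about the tool's x, y, z in rad, then the closure, from -1 (fully open) to 1 (shut). A call has 1 to 20 rows; each row shifts and turns the pose as measured when the row begins, along the tool's axes as they then stand; what a row does not reach is not made up. A row lasts 1/12 s, in which the tool goes at most 41.7 mm and 7.16 degrees, less where a joint would pass 70% of its speed; a pose out of reach is approached as far as the arm can. A call with a gripper value outside its range is refused whole. The fingers move at their own pace and stop on an object; the grip force is fixed at half the most. Time passes only in rows, so rows that do not move let the fingers close. It gives the time, the measured TCP pose, the force and the opening at its end, in the units of the state.
- bot.get_obs(): the state, without advancing time (a new reading comes with each control period).
- bot.camera(name): name is "side" or "top"; returns the picture (420x560x3 uint8, red, green, blue); there is no depth.
- bot.get_calibration(name): a dict with "mtx" (3x3 intrinsics, pixels), "world_from_camera" (4x4, takes a point from camera to world coordinates). Camera axes: x right, y up, looking along -z (the intrinsics and any distortion apply to the point x, -y, -z); pixel columns grow to the right and rows downward; lengths in m; the calibration is good to about 2 mm. A picture is of the moment at which its call begins. get_calibration takes no time and is no camera call.
- bot.job_done(): hands the job in, once; it reports no verdict.
The state is a dict: "clock": time; "joint_pos": joint angles; "joint_vel": joint speeds; "tau": joint torques, N m; "eef_pos": TCP position; "tool_rot": TCP orientation; "ft_force": force on the tool from outside, world axes, zero at the start; "ft_torque": the same for the moment, N m; "grip_width": finger opening in m.
Only numpy, scipy, OpenCV 4.12 (cv2) and the standard library are available. Lean on these libraries where they do the work, as an engineer would, in place of code of your own. Each camera call takes 0.05 s, during which the arm holds its last target.

## Working session

There is one attempt and no reset: what is moved stays moved. The work goes in short steps, Python scripts to look and compute and a tool call to move; the robot and the scene stay as the last step left them, time stands still between calls to the robot, and variables do not carry over. Pictures are saved under pics/ and viewed, and the job is handed in when it is done.

Besides the shell and the picture viewer there is one more tool, called after ">>>" as a command line: name --argument value ..., lists and objects as JSON in quotes. arm_command: Moves the arm, as the interface text tells. Its arguments: {"type":"object","properties":{"moves":{"type":"array"}},"required":["moves"]}

```bash
mkdir -p pics; ls
cat > h.py <<'E'
import numpy as np, cv2
from workcell import bot
def snap(n,f):
    im=np.array(bot.camera(n)); cv2.imwrite('pics/'+f,cv2.cvtColor(im,cv2.COLOR_RGB2BGR)); return im
def ray(n,u,v):
    c=bot.get_calibration(n);M=np.array(c['mtx']);T=np.array(c['world_from_camera'])
    x=(u-M[0,2])/M[0,0];y=(v-M[1,2])/M[1,1]
    d=T[:3,:3]@np.array([x,-y,-1.]);return T[:3,3],d/np.linalg.norm(d)
def plane(n,u,v,z):
    o,d=ray(n,u,v);return o+d*(z-o[2])/d[2]
def tri(a,b):
    o1,d1=ray('top',*a);o2,d2=ray('side',*b)
    s=np.linalg.lstsq(np.c_[d1,-d2],o2-o1,rcond=None)[0]
    p,q=o1+s[0]*d1,o2+s[1]*d2
    return (p+q)/2,np.linalg.norm(p-q)
def proj(n,P):
    c=bot.get_calibration(n);M=np.array(c['mtx']);T=np.array(c['world_from_camera'])
    p=T[:3,:3].T@(np.array(P)-T[:3,3]);return M[0,0]*p[0]/-p[2]+M[0,2],M[1,1]*-p[1]/-p[2]+M[1,2]
E
python3 - <<'E'
from h import *
np.set_printoptions(precision=4,suppress=True)
for n in('top','side'):
    snap(n,n+'0.png');print(bot.get_calibration(n))
print(bot.get_obs())
E
```

```text
pics
{'mtx': array([[415.6185,   0.    , 277.0044],
       [  0.    , 415.6185, 209.8225],
       [  0.    ,   0.    ,   1.    ]]), 'world_from_camera': array([[ 0.0131,  0.982 , -0.1887,  0.3367],
       [-0.9999,  0.0143,  0.0053,  0.0699],
       [ 0.0079,  0.1886,  0.982 ,  1.1783],
       [ 0.    ,  0.    ,  0.    ,  1.    ]])}
{'mtx': array([[512.2587,   0.    , 284.8678],
       [  0.    , 512.2587, 204.8127],
       [  0.    ,   0.    ,   1.    ]]), 'world_from_camera': array([[ 0.9511,  0.1712, -0.2571,  0.1834],
       [-0.3082,  0.4727, -0.8255, -1.1701],
       [-0.0198,  0.8644,  0.5024,  0.815 ],
       [ 0.    ,  0.    ,  0.    ,  1.    ]])}
{'clock': 0.1, 'joint_pos': array([-1.147 ,  0.2413,  0.0039,  1.3352,  0.    ,  1.5708]), 'joint_vel': array([ 0.0007, -0.0035,  0.0032, -0.0009, -0.0004,  0.0028]), 'tau': array([ -0.0002, -37.3137,  25.3011,   0.0108,  -0.    ,   0.    ]), 'eef_pos': array([ 0.2055, -0.4555,  0.4039]), 'tool_rot': array([ 0.3841,  0.5945, -0.3833,  0.5934]), 'ft_force': array([-0.7059,  0.6438, -0.3427]), 'ft_torque': array([-0.0102, -0.0415, -0.0145]), 'grip_width': 0.08573994570305472}
```

View pics/top0.png

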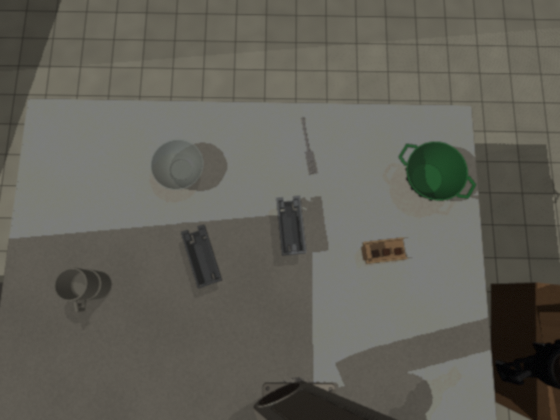

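View pics/side0.png

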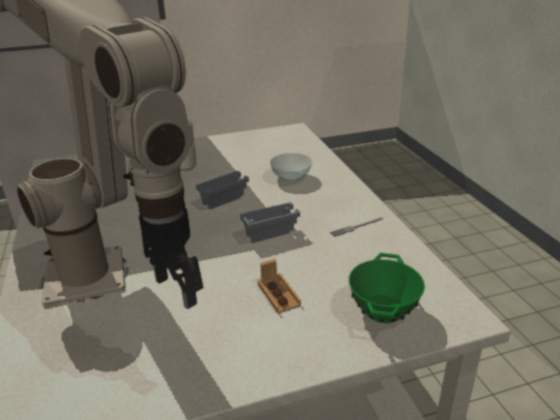

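The top view shows bin_low near (290,228), the spare near (202,257), the tray near (385,250) and bystanders well apart. Next I'll zoom in for detail.

Run:
```python
from h import *
t=cv2.imread('pics/top0.png');s=cv2.imread('pics/side0.png')
def z(im,x0,y0,x1,y1,k,f):
    c=cv2.resize(im[y0:y1,x0:x1],None,fx=k,fy=k,interpolation=cv2.INTER_CUBIC)
    c=np.clip(c.astype(float)*1.6+10,0,255).astype('uint8')
    for i in range(x0,x1):
        if i%10==0: cv2.putText(c,str(i),((i-x0)*k,8),0,.3,(0,0,255),1);c[:14:1,(i-x0)*k]=(0,0,255)
    for i in range(y0,y1):
        if i%10==0: cv2.putText(c,str(i),(0,(i-y0)*k),0,.3,(0,0,255),1)
    cv2.imwrite('pics/'+f,c)
z(t,175,190,315,295,5,'zt1.png')
z(t,355,230,415,272,12,'zt2.png')
z(s,190,165,310,245,6,'zs1.png')
z(s,250,252,310,320,8,'zs2.png')
```

```text
(no output)
```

View pics/zt1.png

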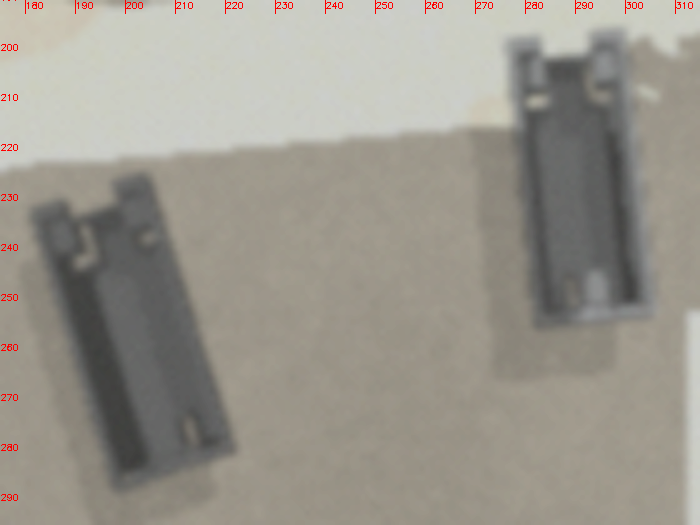

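View pics/zt2.png

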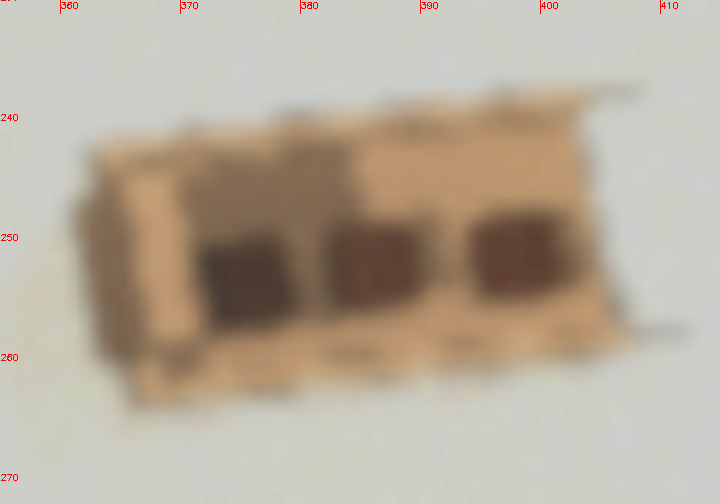

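View pics/zs1.png

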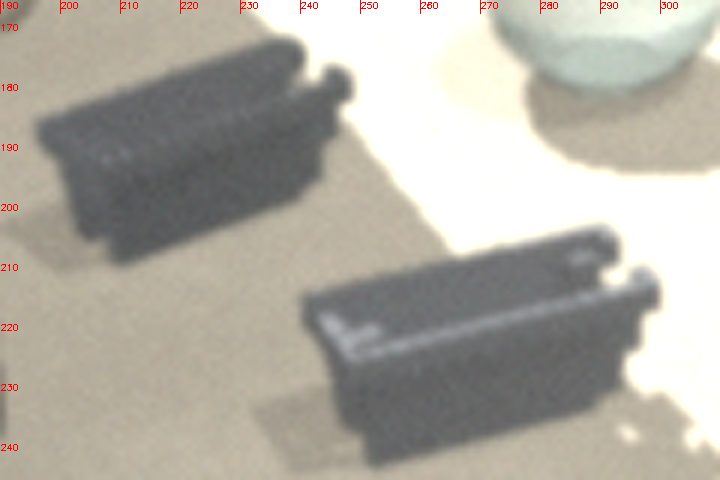

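View pics/zs2.png

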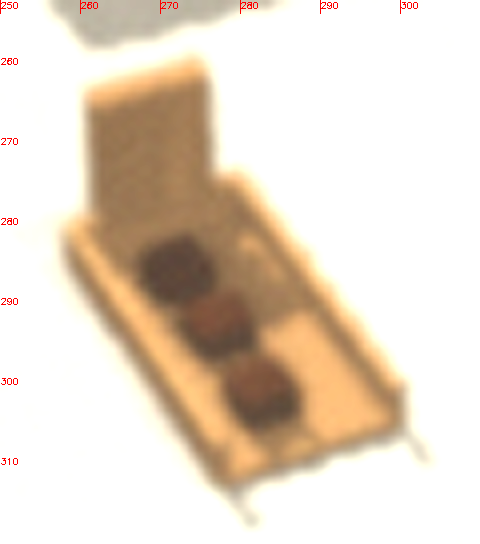

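Run:
```python
from h import *
np.set_printoptions(precision=4,suppress=True)
from scipy.spatial.transform import Rotation as R
o=bot.get_obs();print(R.from_quat(o['tool_rot']).as_matrix())
def quad(name,c,z):
    P=np.array([plane('top',u,v,z) for u,v in c])
    bl,br,tr,tl=P[:,:2];print(name,'c',P.mean(0)[:2],'len',np.linalg.norm(tl-bl),np.linalg.norm(tr-br),'w',np.linalg.norm(bl-br),np.linalg.norm(tl-tr))
    d=(tl+tr-bl-br);print('  yaw long',np.degrees(np.arctan2(d[1],d[0])))
quad('low',[(281.5,255.5),(305,253.5),(300,196),(276,197.5)],.07)
quad('spare',[(198,289),(222,280),(205,224.5),(181.5,231)],.07)
# triangulated
for n,a,b in [('low -x-y',(305,253.5),(249,225.5)),('low -x+y',(281.5,255.5),(240,215.5)),('low +x-y',(300,196),(300,212)),('sp -x-y',(222,280),(207,193)),('sp -x+y',(198,289),(196,187)),
 ('tray lip -x? top-right low',(407,258),(279,313)),('tray lip',(404,238.5),(300,303)),('grip top',(361.5,247),(261,264.5)),('grip top2',(364.5,260.5),(261,264.5))]:
    print(n,*tri(a,b))
print([plane('top',u,v,.018) for u,v in [(363,243),(366,264),(407,258),(402,238.5)]])
print([plane('top',u,v,.062) for u,v in [(362,248),(364.5,260),(368,260),(365,245.5)]])
```

```text
[[-0.0007  0.9116  0.4112]
 [ 0.0018  0.4112 -0.9116]
 [-1.      0.     -0.0019]]
low c [0.5079 0.0268] len 0.1586288093493876 0.1573449533034925 w 0.06283066894309988 0.06575986674943206
  yaw long 5.538900781562919
spare c [0.4226 0.2627] len 0.16080772324510914 0.1554900508310729 w 0.06633727809913735 0.06488595612465245
  yaw long 19.011687486379184
low -x-y [ 0.4362 -0.013   0.0662] 0.00717556783171673
low -x+y [0.4282 0.05   0.064 ] 0.003135305325710325
low +x-y [0.5907 0.0013 0.0698] 0.003199876753258646
sp -x-y [0.3623 0.2059 0.0683] 0.004894374839542922
sp -x+y [0.3383 0.269  0.0617] 0.005125664956568537
tray lip -x? top-right low [ 0.4308 -0.3055  0.0033] 0.002972670505302112
tray lip [ 0.4852 -0.2972  0.0108] 0.003160827035365768
grip top [ 0.4422 -0.1664  0.0453] 0.02427176157555876
grip top2 [ 0.4224 -0.1753  0.0518] 0.01047415023052581
[array([ 0.4684, -0.1787,  0.018 ]), array([ 0.41  , -0.1855,  0.018 ]), array([ 0.4282, -0.3005,  0.018 ]), array([ 0.4827, -0.2889,  0.018 ])]
[array([ 0.4499, -0.1662,  0.062 ]), array([ 0.4178, -0.1721,  0.062 ]), array([ 0.418 , -0.1815,  0.062 ]), array([ 0.4568, -0.1745,  0.062 ])]
```

Run:
```python
from h import *
np.set_printoptions(precision=4,suppress=True)
for n in('top','side'):
    im=cv2.imread(f'pics/{n}0.png');hsv=cv2.cvtColor(im,cv2.COLOR_BGR2HSV)
    x0,y0,x1,y1=(350,225,420,275) if n=='top' else (245,250,310,325)
    m=np.zeros(im.shape[:2],'uint8');m[y0:y1,x0:x1]=((hsv[...,1]>70)*255).astype('uint8')[y0:y1,x0:x1]
    c=max(cv2.findContours(m,0,2)[0],key=cv2.contourArea)
    print(n,cv2.contourArea(c),cv2.approxPolyDP(c,2,True)[:,0].tolist())
    if n=='top':
        ys=[(u,np.where(m[:,u])[0].min()-.5,np.where(m[:,u])[0].max()+.5) for u in range(368,400)]
        a=np.array(ys);
        for k in(1,2):
            f=np.polyfit(a[:,0],a[:,k],1);p=[plane('top',u,np.polyval(f,u),.018) for u in(370,398)];d=p[1]-p[0];print('edge',p,np.degrees(np.arctan2(d[1],d[0])))
# grip block in side view: front face corners? 
for u,v in[(261,265.5),(275.5,261.5),(260.5,263.5),(274.5,260)]: print(plane('side',u,v,.062))
for z in (.01,): print(plane('side',277,313,z))
```

```text
top 830.0 [[402, 238], [364, 242], [364, 259], [368, 263], [406, 258]]
edge [array([ 0.4741, -0.1985,  0.018 ]), array([ 0.4845, -0.2777,  0.018 ])] -82.5702429497169
edge [array([ 0.4132, -0.1968,  0.018 ]), array([ 0.4235, -0.2752,  0.018 ])] -82.52551589754577
side 1181.5 [[272, 259], [261, 263], [258, 284], [276, 311], [280, 312], [299, 305], [300, 300], [281, 274], [275, 271], [275, 260]]
[ 0.4234 -0.1925  0.062 ]
[ 0.4615 -0.1888  0.062 ]
[ 0.4244 -0.1843  0.062 ]
[ 0.4609 -0.182   0.062 ]
[ 0.4259 -0.3112  0.01  ]
```

>>> arm_command --moves '[0.008,0.032,-0.015,0,0,0,-1,0.008,0.032,-0.015,0,0,0,-1,0.008,0.032,-0.015,0,0,0,-1,0.008,0.032,-0.015,0,0,0,-1,0.008,0.032,-0.015,0,0,0,-1,0.008,0.032,-0.015,0,0,0,-1,0.008,0.032,-0.015,0,0,0,-1,0.008,0.032,-0.015,0,0,0,-1,0.008,0.032,-0.015,0,0,0,-1,0,0,0,-0.12,0,0,-1,0,0,0,-0.12,0,0,-1]'

```text
clock: 1.02
eef_pos: [0.4201, -0.2046, 0.3236]
tool_rot: [0.311, 0.638, -0.311, 0.633]
ft_force: [-0.1, 0.2, 0.3]
grip_width: 0.0858
```

```bash
cat > p.py <<'E'
# usage: p.py x y z yawz  -> remaining shift in tool frame & turn about tool x to tool-down pose
import sys
from h import *
from scipy.spatial.transform import Rotation as R
def rep(tx=None,yaw=None,pitch=0):
    o=bot.get_obs();r=R.from_quat(o['tool_rot']);m=r.as_matrix()
    np.set_printoptions(precision=4,suppress=True)
    print('t',round(o['clock'],2),'pos',o['eef_pos'],'q',o['joint_pos'],'yawz',round(np.degrees(np.arctan2(m[1,2],m[0,2])),2),'toolx',m[:,0],'F',o['ft_force'],'w',round(o['grip_width'],4))
    if tx is not None: print('shift now-frame',m.T@(np.array(tx)-o['eef_pos']))
    if yaw is not None:
        y=np.radians(yaw);z=np.array([np.cos(y),np.sin(y),0]);x=np.array([0,0,-1.])
        T=np.c_[x,np.cross(z,x),z]
        if pitch: T=R.from_rotvec(pitch*T[:,1]).as_matrix()@T
        print('rotvec',(r.inv()*R.from_matrix(T)).as_rotvec(),'shift in target-frame',T.T@(np.array(tx)-o['eef_pos']))
if __name__=='__main__':
    a=list(map(float,sys.argv[1:]))
    rep(a[:3] if len(a)>2 else None,a[3] if len(a)>3 else None,a[4] if len(a)>4 else 0)
E
python3 p.py .4415 -.1855 .202 97.45
```

```text
t 1.02 pos [ 0.4201 -0.2046  0.3236] q [-0.4533  0.2336 -0.2233  1.1212  0.0002  2.0274] yawz -52.13 toolx [-0.0065  0.0034 -1.    ] F [-0.107   0.1937  0.3459] w 0.0858
shift now-frame [ 0.1215  0.029  -0.0011]
rotvec [-2.6106 -0.0063 -0.0077] shift in target-frame [ 0.1216 -0.0237  0.0162]
```

>>> arm_command --moves '[0,0,0,-0.12,0,0,-1,0,0,0,-0.12,0,0,-1,0,0,0,-0.12,0,0,-1,0,0,0,-0.12,0,0,-1,0,0,0,-0.12,0,0,-1,0,0,0,-0.12,0,0,-1,0,0,0,-0.12,0,0,-1,0,0,0,-0.12,0,0,-1,0,0,0,-0.12,0,0,-1,0,0,0,-0.12,0,0,-1,0,0,0,-0.12,0,0,-1,0,0,0,-0.12,0,0,-1,0,0,0,-0.12,0,0,-1,0,0,0,-0.12,0,0,-1,0,0,0,-0.12,0,0,-1,0,0,0,-0.12,0,0,-1,0,0,0,-0.12,0,0,-1,0,0,0,-0.12,0,0,-1,0,0,0,-0.12,0,0,-1,0,0,0,-0.12,0,0,-1]'

```text
clock: 2.68
eef_pos: [0.4173, -0.1995, 0.3133]
tool_rot: [-0.493, 0.5, 0.515, 0.493]
ft_force: [0.3, -0.3, -0.3]
grip_width: 0.0855
```

```bash
python3 p.py .4415 -.1855 .202 97.45
```

```text
t 2.68 pos [ 0.4173 -0.1995  0.3133] q [-0.4461  0.2448 -0.238   1.1202  0.0005 -0.4616] yawz 90.88 toolx [-0.0288  0.0144 -0.9995] F [ 0.2798 -0.2892 -0.3012] w 0.0855
shift now-frame [ 0.1107 -0.0276  0.012 ]
rotvec [-0.1145  0.0164 -0.0277] shift in target-frame [ 0.1113 -0.0258  0.0107]
```

>>> arm_command --moves '[0.01,-0.009,0.004,-0.04,0.006,-0.009,-1,0.01,-0.009,0.004,-0.04,0.006,-0.009,-1,0.01,-0.009,0.004,-0.04,0.006,-0.009,-1]'

```text
clock: 2.93
eef_pos: [0.4428, -0.1863, 0.2831]
tool_rot: [0.535, -0.464, -0.533, -0.463]
ft_force: [0.2, 0.7, -0.2]
grip_width: 0.0853
```

```bash
python3 p.py .4415 -.1855 .202 97.45; python3 -c "
from h import *
snap('top','top1.png');snap('side','side1.png')
for n,r in(('top',(330,200,440,300)),('side',(200,180,330,330))):
    im=cv2.imread('pics/%s1.png'%n);x0,y0,x1,y1=r
    cv2.imwrite('pics/z1%s.png'%n,cv2.resize(im[y0:y1,x0:x1],None,fx=4,fy=4,interpolation=2))
"
```

```text
t 2.93 pos [ 0.4428 -0.1863  0.2831] q [-0.3976  0.2927 -0.2592  1.0164 -0.0023 -0.5397] yawz 98.14 toolx [ 0.0014 -0.0031 -1.    ] F [ 0.1953  0.7277 -0.1721] w 0.0853
shift now-frame [0.0811 0.0013 0.0012]
rotvec [ 0.0121 -0.0032  0.001 ] shift in target-frame [0.0811 0.0012 0.0009]
```

View pics/z1side.png

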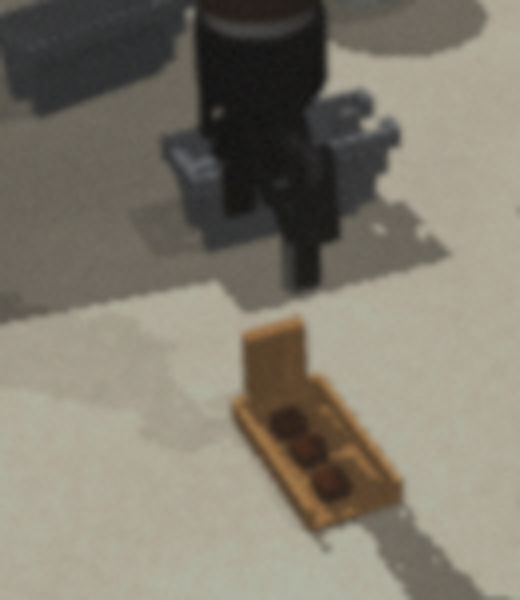

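View pics/z1top.png

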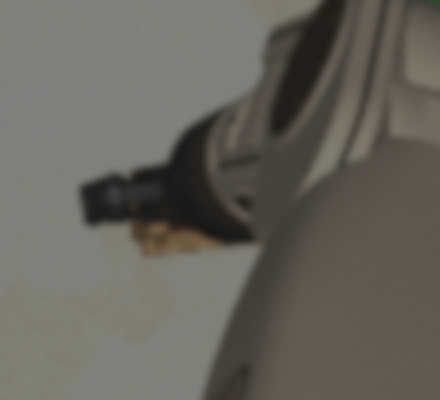

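```bash
python3 -c "
from h import *
print(proj('side',(.4485,-.2285,.1231)),proj('side',(.4485,-.2425,.1231)), proj('side',(.4415,-.1855,.062)))"
```

```text
(np.float64(274.4225831145557), np.float64(251.01585328478455)) (np.float64(276.19133227421355), np.float64(254.33707302035384)) (np.float64(267.339933014755), np.float64(262.3731930830536))
```

>>> arm_command --moves '[0.026,0,0,0.006,-0.003,0,-1,0.026,0.001,0.001,0.006,0,0,-1,0.02,0,0,0,0,0,-1]'

```text
clock: 3.28
eef_pos: [0.4434, -0.1859, 0.213]
tool_rot: [0.533, -0.467, -0.528, -0.468]
ft_force: [-0.4, -0.7, 0.0]
grip_width: 0.0856
```

```bash
python3 p.py .4415 -.1855 .202 97.45
```

```text
t 3.28 pos [ 0.4434 -0.1859  0.213 ] q [-0.3969  0.3779 -0.3511  0.8352 -0.     -0.5234] yawz 97.25 toolx [ 0.0061 -0.0026 -1.    ] F [-0.4139 -0.7083  0.0499] w 0.0856
shift now-frame [0.011  0.0019 0.0006]
rotvec [-0.0035 -0.0034  0.0057] shift in target-frame [0.011  0.0019 0.0006]
```

Projection agrees with the picture (275,252). Going down and closing.

>>> arm_command --moves '[0.009,0.002,0.0005,-0.003,-0.003,0.005,-1,0,0,0,0,0,0,-0.3,0,0,0,0,0,0,0.3,0,0,0,0,0,0,1,0,0,0,0,0,0,1,0,0,0,0,0,0,1,0,0,0,0,0,0,1,0,0,0,0,0,0,1]'

```text
clock: 3.95
eef_pos: [0.4401, -0.1864, 0.2051]
tool_rot: [-0.529, 0.468, 0.531, 0.467]
ft_force: [0.7, 0.3, -2.3]
grip_width: 0.0114
```

```bash
python3 p.py .4415 -.1855 .202 97.45
```

```text
t 3.95 pos [ 0.4401 -0.1864  0.2051] q [-0.4006  0.3879 -0.3613  0.8245 -0.0002 -0.5262] yawz 97.19 toolx [-0.0028  0.0009 -1.    ] F [ 0.6552  0.3226 -2.3218] w 0.0114
shift now-frame [ 0.0031 -0.0015  0.0007]
rotvec [-0.0045  0.0013 -0.0027] shift in target-frame [ 0.0031 -0.0015  0.0007]
```

>>> arm_command --moves '[-0.004,0,0,0,0,0,1,-0.008,0,0,0,0,0,1,-0.013,0,0,0,0,0,1,-0.018,0,0,0,0,0,1,-0.02,0,0,0,0,0,1,-0.02,0,0,0,0,0,1,-0.02,0,0,0,0,0,1,-0.02,0,0,0,0,0,1,-0.016,0,0,0,0,0,1,-0.012,0,0,0,0,0,1,-0.008,0,0,0,0,0,1,-0.004,0,0,0,0,0,1]'

```text
clock: 4.95
eef_pos: [0.4379, -0.1852, 0.3796]
tool_rot: [-0.527, 0.468, 0.534, 0.467]
ft_force: [0.0, -0.4, -2.1]
grip_width: 0.0109
```

```bash
python3 p.py .63 .04 .36 365.5; python3 -c "
from h import *
snap('top','top2.png');snap('side','side2.png')"
```

```text
t 4.95 pos [ 0.4379 -0.1852  0.3796] q [-0.4002  0.2093 -0.1017  1.2691  0.0005 -0.5261] yawz 97.21 toolx [-0.0083  0.004  -1.    ] F [ 0.0329 -0.3505 -2.1184] w 0.0109
shift now-frame [ 0.0189 -0.219   0.1991]
rotvec [ 1.6007 -0.0023 -0.0101] shift in target-frame [0.0196 0.2057 0.2128]
```

View pics/side2.png

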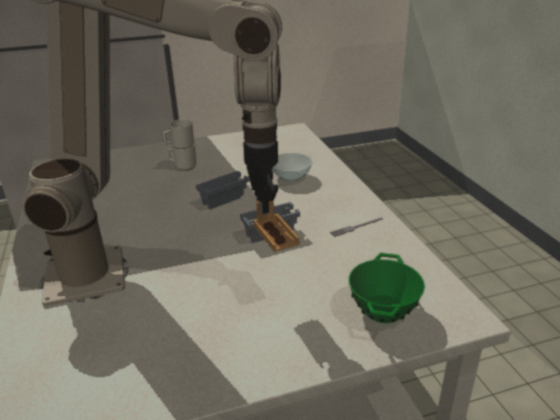

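View pics/top2.png

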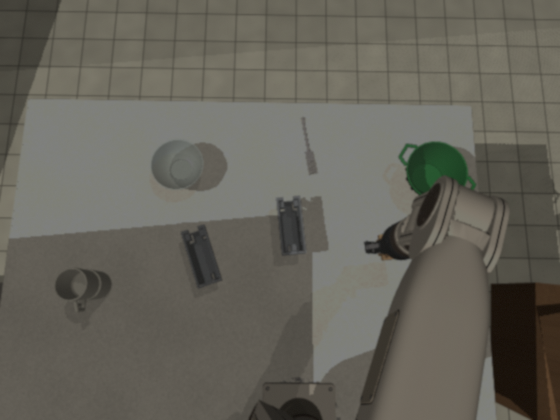

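>>> arm_command --moves '[0,-0.0055,0.005,0,0,0,1,0,-0.011,0.01,0,0,0,1,0,-0.0165,0.015,0,0,0,1,0,-0.019,0.0175,0,0,0,1,0,-0.019,0.0175,0,0,0,1,0,-0.019,0.0175,0,0,0,1,0,-0.019,0.0175,0,0,0,1,0,-0.019,0.0175,0,0,0,1,0,-0.019,0.0175,0,0,0,1,0,-0.019,0.0175,0,0,0,1,0,-0.019,0.0175,0,0,0,1,0,-0.0165,0.015,0,0,0,1,0,-0.011,0.01,0,0,0,1,0,-0.0055,0.005,0,0,0,1]'

```text
clock: 6.22
eef_pos: [0.6357, 0.0568, 0.3544]
tool_rot: [-0.516, 0.476, 0.543, 0.461]
ft_force: [0.1, 0.5, -2.4]
grip_width: 0.0114
```

```bash
python3 p.py .658 .0415 .35 5.5
```

```text
t 6.22 pos [0.6357 0.0568 0.3544] q [ 0.0863  0.5629  0.3571  1.4072  0.0138 -0.0358] yawz 96.96 toolx [-0.0433  0.0101 -0.999 ] F [ 0.0637  0.513  -2.4364] w 0.0114
shift now-frame [ 0.0033 -0.0204 -0.018 ]
rotvec [ 1.5963 -0.0215 -0.0447] shift in target-frame [ 0.0044 -0.0174  0.0207]
```

>>> arm_command --moves '[-0.0005,0,0,0.05,0,-0.02,1,-0.0005,0,0,0.1,0,-0.01,1,-0.0005,0,0,0.11,0,-0.01,1,-0.0005,0,0,0.11,0,0,1,-0.0005,0,0,0.11,0,0,1,-0.0005,0,0,0.11,0,0,1,-0.0005,0,0,0.11,0,0,1,-0.0005,0,0,0.11,0,0,1,-0.0005,0,0,0.11,0,0,1,-0.0005,0,0,0.11,0,0,1,-0.0005,0,0,0.11,0,0,1,-0.0005,0,0,0.11,0,0,1,-0.0005,0,0,0.11,0,0,1,-0.0005,0,0,0.11,0,0,1,-0.0005,0,0,0.11,0,0,1,-0.0005,0,0,0.06,0,0,1]'

```text
clock: 7.55
eef_pos: [0.6318, 0.06, 0.3383]
tool_rot: [0.013, 0.722, -0.009, 0.691]
ft_force: [0.6, 0.3, -1.8]
grip_width: 0.0106
```

```bash
python3 p.py .658 .0415 .33 5.5
```

```text
t 7.55 pos [0.6318 0.06   0.3383] q [0.0925 0.5628 0.3148 1.3658 0.0107 1.6934] yawz -1.73 toolx [-0.0438  0.0067 -0.999 ] F [ 0.6     0.2603 -1.7591] w 0.0106
shift now-frame [ 0.007  -0.0177  0.0271]
rotvec [-0.1264 -0.0436 -0.0081] shift in target-frame [ 0.0083 -0.0209  0.0243]
```

>>> arm_command --moves '[0,-0.004,0.005,-0.03,-0.012,-0.002,1,0,-0.007,0.009,-0.05,-0.018,-0.003,1,0,-0.006,0.009,-0.04,-0.012,-0.002,1,0,-0.002,0.003,-0.005,-0.004,0,1]'

```text
clock: 7.88
eef_pos: [0.6569, 0.0414, 0.3327]
tool_rot: [-0.034, 0.708, 0.034, 0.704]
ft_force: [0.2, 0.2, -1.8]
grip_width: 0.0107
```

```bash
python3 p.py .658 .0415 .33 5.5;python3 -c "
from h import *
snap('top','top3.png');snap('side','side3.png')"
```

```text
t 7.88 pos [0.6569 0.0414 0.3327] q [ 0.0629  0.5968  0.3588  1.3384 -0.0001  1.5363] yawz 5.58 toolx [-0.0056 -0.0004 -1.    ] F [ 0.1584  0.1579 -1.7854] w 0.0107
shift now-frame [0.0027 0.     0.0011]
rotvec [ 0.0014 -0.0057 -0.0001] shift in target-frame [0.0027 0.     0.0011]
```

View pics/side3.png

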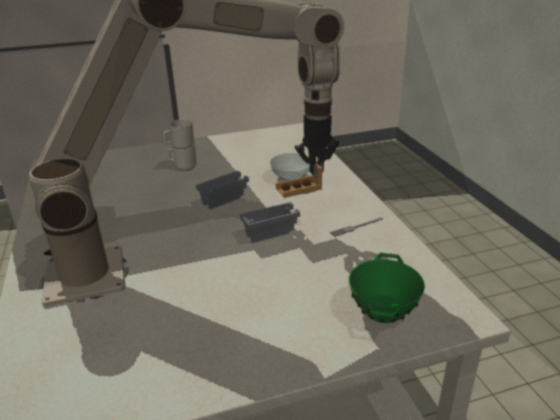

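View pics/top3.png

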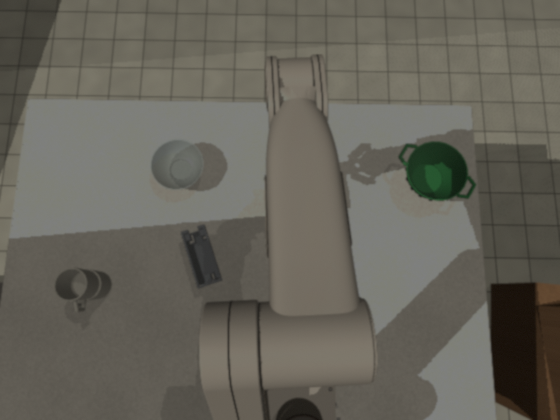

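>>> arm_command --moves '[0.008,0,0,0,0,0,1,0.014,0,0,0,-0.003,0,1,0.012,0,0,0,-0.003,0,1,0.004,0,0.001,0,0,0,1]'

```text
clock: 8.32
eef_pos: [0.6559, 0.0427, 0.2927]
tool_rot: [-0.032, 0.707, 0.033, 0.706]
ft_force: [-0.7, 0.3, -1.6]
grip_width: 0.0112
```

```bash
python3 p.py .658 .0415 .29 5.5
```

```text
t 8.32 pos [0.6559 0.0427 0.2927] q [0.0647 0.6157 0.2857 1.243  0.0016 1.5425] yawz 5.33 toolx [-0.0023  0.0015 -1.    ] F [-0.6848  0.2729 -1.6313] w 0.0112
shift now-frame [ 0.0027 -0.0014  0.002 ]
rotvec [-0.003  -0.0021 -0.0017] shift in target-frame [ 0.0027 -0.0014  0.002 ]
```

>>> arm_command --moves '[-0.004,-0.001,-0.006,0,-0.035,0,1,-0.0083,0,-0.014,0,-0.07,0,1,-0.0083,0,-0.014,0,-0.07,0,1,-0.0083,0,-0.014,0,-0.07,0,1,-0.0083,0,-0.014,0,-0.07,0,1,-0.0083,0,-0.014,0,-0.07,0,1]'

```text
clock: 8.82
eef_pos: [0.5713, 0.036, 0.318]
tool_rot: [-0.024, 0.559, 0.039, 0.828]
ft_force: [0.3, -0.4, -2.7]
grip_width: 0.0117
```

```bash
cat >> p.py <<'E'
    o=bot.get_obs();m=R.from_quat(o['tool_rot']).as_matrix();lip=o['eef_pos']+m@[.2,0,-.116]
    c=np.array([.508,.027]);a=np.radians(5.5);d=lip[:2]-c
    print('lip',lip,'in low frame',d@[np.cos(a),np.sin(a)],d@[-np.sin(a),np.cos(a)],'tilt',np.degrees(np.arccos(-m[2,0])))
E
python3 p.py; python3 -c "
from h import *
snap('side','side4.png')
im=cv2.imread('pics/side4.png');cv2.imwrite('pics/z4.png',cv2.resize(im[150:260,200:360],None,fx=4,fy=4,interpolation=2))"
```

```text
t 8.82 pos [0.5713 0.036  0.318 ] q [ 0.0594  0.2857 -0.2162  0.6864  0.0159  1.5414] yawz 5.22 toolx [ 0.3717  0.038  -0.9276] F [ 0.3221 -0.3832 -2.7175] w 0.0117
lip [0.5385 0.0339 0.0891] in low frame 0.031030797294997813 0.00390660229865985 tilt 21.938565170286466
```

View pics/z4.png

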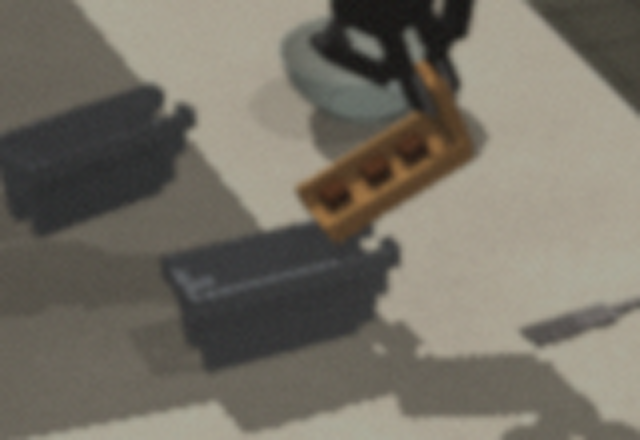

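>>> arm_command --moves '[-0.006,-0.001,-0.009,0,-0.05,0,1,-0.006,-0.001,-0.009,0,-0.05,0,1,-0.006,-0.001,-0.009,0,-0.05,0,1,-0.006,-0.001,-0.009,0,-0.05,0,1,-0.006,0,-0.009,0,-0.05,0,1]'

```text
clock: 9.28
eef_pos: [0.5095, 0.0277, 0.3212]
tool_rot: [-0.018, 0.455, 0.043, 0.889]
ft_force: [-0.5, -0.9, -1.6]
grip_width: 0.0107
```

```bash
python3 p.py; python3 -c "
from h import *
snap('side','side5.png')
im=cv2.imread('pics/side5.png');cv2.imwrite('pics/z5.png',cv2.resize(im[150:260,200:360],None,fx=4,fy=4,interpolation=2))"
```

```text
t 9.28 pos [0.5095 0.0277 0.3212] q [ 0.0461  0.1067 -0.5178  0.321   0.0321  1.5364] yawz 5.07 toolx [ 0.5829  0.0591 -0.8104] F [-0.453  -0.8879 -1.5793] w 0.0107
lip [0.5325 0.0312 0.0912] in low frame 0.024783012640000705 0.0018339490432172701 tilt 35.86764420931223
```

View pics/z5.png

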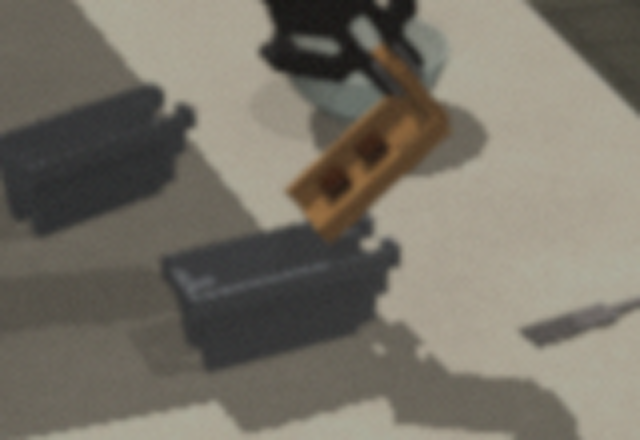

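>>> arm_command --moves '[-0.005,0,-0.007,0,-0.04,0,1,-0.0045,0,-0.007,0,-0.04,0,1,-0.0045,0,-0.007,0,-0.04,0,1,-0.0045,0,-0.007,0,-0.04,0,1,-0.0045,0,-0.007,0,-0.04,0,1,-0.0045,0,-0.007,0,-0.04,0,1,-0.0045,0,-0.007,0,-0.04,0,1,-0.0045,0,-0.007,0,-0.04,0,1,-0.0045,0,-0.007,0,-0.04,0,1,-0.0005,0,0,0,0,0,1,-0.0005,0,0,0,0,0,1]'

```text
clock: 10.25
eef_pos: [0.4352, 0.0227, 0.3037]
tool_rot: [-0.009, 0.297, 0.046, 0.954]
ft_force: [-0.5, 0.8, -1.3]
grip_width: 0.0109
```

```bash
python3 p.py; python3 -c "
from h import *
snap('side','side6.png')
im=cv2.imread('pics/side6.png');cv2.imwrite('pics/z6.png',cv2.resize(im[150:260,200:360],None,fx=4,fy=4,interpolation=2))"
```

```text
t 10.25 pos [0.4352 0.0227 0.3037] q [ 0.0363 -0.0151 -0.9045 -0.2856  0.0531  1.5475] yawz 4.43 toolx [ 0.8195  0.0829 -0.567 ] F [-0.504   0.7697 -1.3395] w 0.0109
lip [0.5336 0.0342 0.0947] in low frame 0.02613646884573957 0.004742618562725037 tilt 55.458467296510726
```

View pics/z6.png

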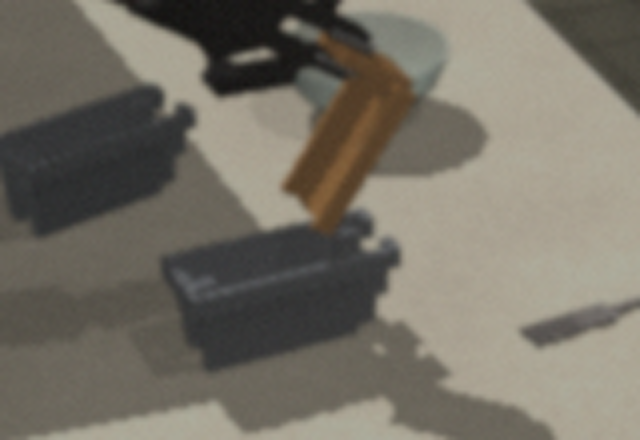

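>>> arm_command --moves '[-0.006,0,0.009,0,0.02,0,1,-0.008,0,0.02,0,0.05,0,1,0.003,0,0.022,0,0.09,0,1,0.005,0,0.02,0,0.09,0,1,0.007,0,0.018,0,0.09,0,1,0.009,0,0.018,0,0.09,0,1,0.009,0,0.018,0,0.09,0,1,0.009,0,0.018,0,0.09,0,1,0.009,0,0.018,0,0.09,0,1,0.009,0,0.018,0,0.09,0,1,0.009,0,0.018,0,0.09,0,1,0.007,0,0.014,0,0.07,0,1]'

```text
clock: 11.3
eef_pos: [0.6352, 0.0419, 0.365]
tool_rot: [-0.03, 0.713, 0.037, 0.699]
ft_force: [1.2, -0.4, -2.5]
grip_width: 0.0112
```

```bash
python3 p.py .44 -.1852 .36 97.2
```

```text
t 11.3 pos [0.6352 0.0419 0.365 ] q [0.0637 0.5443 0.3536 1.4003 0.0105 1.5404] yawz 5.39 toolx [-0.0208  0.0092 -0.9997] F [ 1.2187 -0.4155 -2.5301] w 0.0112
shift now-frame [ 0.0069 -0.2078 -0.2155]
rotvec [-1.6024 -0.0065 -0.0245] shift in target-frame [ 0.005   0.2221 -0.2008]
lip [0.5156 0.0328 0.1673] in low frame 0.008098779151662584 0.005065993796936154 tilt 1.302703562626538
```

>>> arm_command --moves '[0,-0.011,-0.009,0,0,0,1,0,-0.022,-0.019,0,0,0,1,0,-0.027,-0.023,0,0,0,1,0,-0.027,-0.023,0,0,0,1,0,-0.027,-0.023,0,0,0,1,0,-0.027,-0.023,0,0,0,1,0,-0.027,-0.023,0,0,0,1,0,-0.022,-0.019,0,0,0,1,0,-0.016,-0.014,0,0,0,1,0,-0.011,-0.009,0,0,0,1]'

```text
clock: 12.13
eef_pos: [0.4786, -0.1985, 0.3626]
tool_rot: [-0.034, 0.715, 0.039, 0.697]
ft_force: [0.2, -0.4, -1.2]
grip_width: 0.0114
```

```bash
python3 p.py .47 -.19 .207 5.4 ; python3 -c "
from h import *
snap('top','top7.png')
im=cv2.imread('pics/top7.png');cv2.imwrite('pics/z7.png',cv2.resize(im[170:300,180:400],None,fx=3.6,fy=3.6,interpolation=2))"
```

```text
t 12.13 pos [ 0.4786 -0.1985  0.3626] q [-0.3922  0.3096 -0.0132  1.2734 -0.0039  1.0747] yawz 5.96 toolx [-0.0249  0.0061 -0.9997] F [ 0.1877 -0.4405 -1.1867] w 0.0114
shift now-frame [ 0.1558  0.008  -0.0039]
rotvec [ 0.0097 -0.0242 -0.0085] shift in target-frame [ 0.1556  0.0093 -0.0078]
lip [ 0.3583 -0.2093  0.1654] in low frame -0.17166915574509134 -0.22089809515244452 tilt 1.4698016865125194
```

View pics/z7.png

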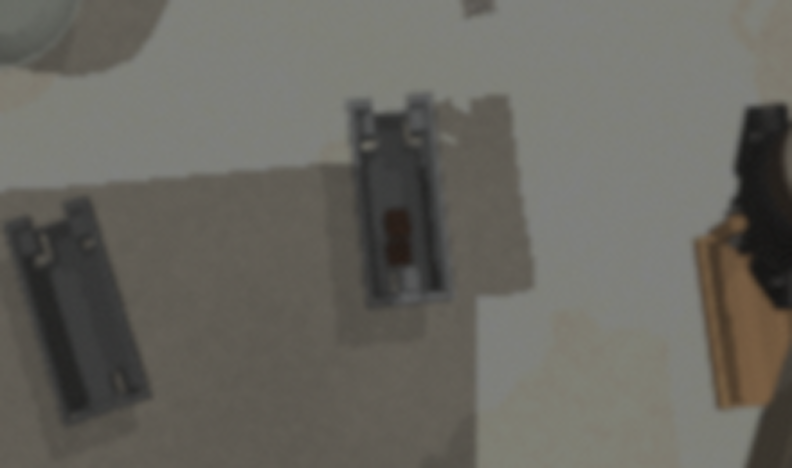

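>>> arm_command --moves '[0.01,0.002,-0.001,0.005,-0.012,-0.004,1,0.022,0.002,-0.001,0.005,-0.01,-0.004,1,0.025,0.002,-0.002,0,-0.003,0,1,0.025,0.001,-0.001,0,0,0,1,0.022,0,0,0,0,0,1,0.018,0,0,0,0,0,1,0.01,0,0,0,0,0,1,0.004,0,0,0,0,0,1]'

```text
clock: 12.85
eef_pos: [0.4757, -0.1995, 0.2342]
tool_rot: [-0.034, 0.698, 0.025, 0.715]
ft_force: [0.5, 0.0, -1.2]
grip_width: 0.0107
```

```bash
python3 p.py .47 -.19 .205 5.4
python3 - <<'E'
from h import *
im=cv2.imread('pics/top7.png');c=im[195:260,270:312]
cv2.imwrite('pics/z7b.png',np.clip(cv2.resize(c,None,fx=9,fy=9,interpolation=2)*2.,0,255).astype('uint8'))
E
```

```text
t 12.85 pos [ 0.4757 -0.1995  0.2342] q [-0.3969  0.4005 -0.2457  0.8978 -0.0011  1.0903] yawz 4.8 toolx [ 0.0243 -0.0114 -0.9996] F [ 0.4635  0.048  -1.2125] w 0.0107
shift now-frame [ 0.029   0.0104 -0.0056]
rotvec [-0.0106  0.0232  0.0135] shift in target-frame [ 0.0292  0.01   -0.0048]
lip [ 0.365  -0.2115  0.0316] in low frame -0.16520841112734266 -0.2237064118740496 tilt 1.5377103202123925
```

View pics/z7b.png

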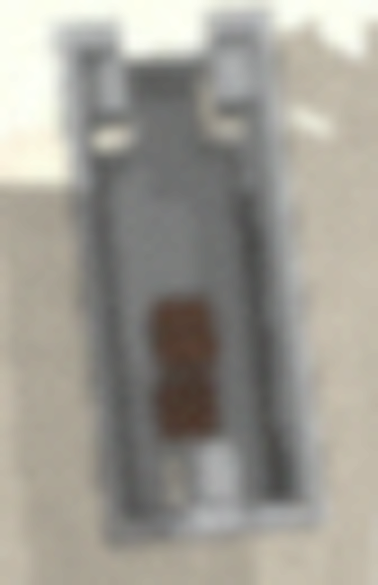

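>>> arm_command --moves '[0.01,0,0,-0.005,0.01,0.006,1,0.009,0,0,-0.005,0.01,0.005,1,0.006,0,0,0,0.003,0.002,1]'

```text
clock: 13.1
eef_pos: [0.4778, -0.2003, 0.2102]
tool_rot: [-0.034, 0.705, 0.033, 0.707]
ft_force: [0.7, -0.7, -0.3]
grip_width: 0.011
```

```bash
python3 p.py .47 -.195 .205 5.4
```

```text
t 13.1 pos [ 0.4778 -0.2003  0.2102] q [-0.397   0.4434 -0.2519  0.872  -0.0003  1.079 ] yawz 5.43 toolx [ 0.0031 -0.0016 -1.    ] F [ 0.7334 -0.6742 -0.3439] w 0.011
shift now-frame [ 0.0052  0.0061 -0.0073]
rotvec [0.0006 0.003  0.0019] shift in target-frame [ 0.0052  0.0061 -0.0073]
lip [ 0.363  -0.2116  0.0099] in low frame -0.16725201940546283 -0.22363935709222107 tilt 0.20026604469028908
```

>>> arm_command --moves '[0.003,0,0,0,0.002,0.001,1,0.002,0,0,0,0,0,1,0.001,0,0,0,0,0,1]'

```text
clock: 13.35
eef_pos: [0.4784, -0.2006, 0.2045]
tool_rot: [-0.034, 0.706, 0.033, 0.706]
ft_force: [-4.9, 1.9, 15.5]
grip_width: 0.0108
```

```bash
python3 p.py .47 -.195 .205 5.4
```

```text
t 13.35 pos [ 0.4784 -0.2006  0.2045] q [-0.397   0.4529 -0.2543  0.8628 -0.0005  1.079 ] yawz 5.44 toolx [ 0.0006 -0.0007 -1.    ] F [-4.9202  1.8948 15.4557] w 0.0108
shift now-frame [-0.0005  0.0064 -0.0078]
rotvec [0.0006 0.0005 0.0008] shift in target-frame [-0.0005  0.0064 -0.0078]
lip [ 0.363  -0.2118  0.0045] in low frame -0.16716813889365953 -0.22376570794445602 tilt 0.052281307624952186
```

>>> arm_command --moves '[-0.0007,0,0,0,0,0,1,0,0,0,0,0,0,-0.4,0,0,0,0,0,0,-1,0,0,0,0,0,0,-1,-0.0003,0,0,0,0,0,-1,-0.0003,0,0,0,0,0,-1,-0.0003,0,0,0,0,0,-1]'

```text
clock: 13.93
eef_pos: [0.4801, -0.2013, 0.2091]
tool_rot: [-0.035, 0.704, 0.032, 0.709]
ft_force: [0.3, -0.1, 0.6]
grip_width: 0.0817
```

```bash
python3 p.py .4226 .2627 .32 109
```

```text
t 13.93 pos [ 0.4801 -0.2013  0.2091] q [-0.3968  0.4473 -0.2489  0.867  -0.0007  1.079 ] yawz 5.44 toolx [ 0.0067 -0.0036 -1.    ] F [ 0.2862 -0.0602  0.6366] w 0.0817
shift now-frame [-0.1129  0.4669 -0.0125]
rotvec [-1.8074  0.0007  0.0087] shift in target-frame [-0.1109 -0.0967  0.4574]
lip [ 0.3659 -0.213   0.0084] in low frame -0.16443226455750973 -0.22527804285308897 tilt 0.43308990554783655
```

>>> arm_command --moves '[-0.012,0,0,0,0,0,-1,-0.03,0,0,0,0,0,-1,-0.035,0,0,0,0,0,-1,-0.035,0,0,0,0,0,-1,-0.025,0.01,0,0,0,0,-1,-0.01,0.03,0,-0.05,0,0,-1,0,0.038,0,0,0,0,-1,0,0.038,0,0,0,0,-1,0,0.038,0,0,0,0,-1,0,0.038,0,0,0,0,-1,0,0.038,0,0,0,0,-1,0,0.038,0,0,0,0,-1,0,0.038,0,0,0,0,-1,0,0.038,0,0,0,0,-1,0,0.038,0,0,0,0,-1,0,0.038,0,0,0,0,-1,0,0.02,0,0,0,0,-1]'

```text
clock: 15.35
eef_pos: [0.4167, 0.2488, 0.3635]
tool_rot: [-0.048, 0.7, 0.046, 0.711]
ft_force: [0.4, -1.1, 0.4]
grip_width: 0.0851
```

```bash
python3 p.py .4226 .2627 .33 109
```

```text
t 15.35 pos [0.4167 0.2488 0.3635] q [ 0.5408  0.2285 -0.1201  1.209  -0.0093  1.9784] yawz 7.63 toolx [ 0.0161 -0.0012 -0.9999] F [ 0.3713 -1.1345  0.3811] w 0.0851
shift now-frame [0.0336 0.0131 0.0071]
rotvec [-1.7693  0.0084  0.0164] shift in target-frame [ 0.0335 -0.0101  0.0112]
lip [0.305  0.2332 0.1617] in low frame -0.18231530213055303 0.22470029433011138 tilt 0.9237022874938514
```

>>> arm_command --moves '[-0.0003,0,0,-0.115,0,0,-1,-0.0003,0,0,-0.115,0,0,-1,-0.0003,0,0,-0.115,0,0,-1,-0.0003,0,0,-0.115,0,0,-1,-0.0003,0,0,-0.115,0,0,-1,-0.0003,0,0,-0.115,0,0,-1,-0.0003,0,0,-0.115,0,0,-1,-0.0003,0,0,-0.115,0,0,-1,-0.0003,0,0,-0.115,0,0,-1,-0.0003,0,0,-0.115,0,0,-1,-0.0003,0,0,-0.115,0,0,-1,-0.0003,0,0,-0.115,0,0,-1,-0.0003,0,0,-0.115,0,0,-1,-0.0003,0,0,-0.115,0,0,-1,-0.0003,0,0,-0.115,0,0,-1]'

```text
clock: 16.6
eef_pos: [0.4133, 0.2564, 0.3669]
tool_rot: [0.591, -0.392, -0.582, -0.397]
ft_force: [0.1, -0.2, 0.0]
grip_width: 0.0855
```

```bash
python3 p.py .4226 .2627 .30 109; python3 -c "
from h import *
snap('top','top8.png');snap('side','side8.png')
im=cv2.imread('pics/top8.png');cv2.imwrite('pics/z8.png',cv2.resize(im[170:320,170:420],None,fx=3.2,fy=3.2,interpolation=2))
im=cv2.imread('pics/side8.png');cv2.imwrite('pics/z8s.png',cv2.resize(im[140:340,150:350],None,fx=3,fy=3,interpolation=2))"
```

```text
t 16.6 pos [0.4133 0.2564 0.3669] q [ 0.5574  0.229  -0.1103  1.22   -0.0081  0.1706] yawz 112.15 toolx [ 0.014  -0.0008 -0.9999] F [ 0.1485 -0.1679  0.0149] w 0.0855
shift now-frame [ 0.067  -0.0101  0.0028]
rotvec [ 0.0551 -0.0057  0.0129] shift in target-frame [ 0.0669 -0.0108  0.003 ]
lip [0.4599 0.1488 0.1676] in low frame -0.03624466109388286 0.12584468033831106 tilt 0.8053687734438671
```

View pics/z8.png

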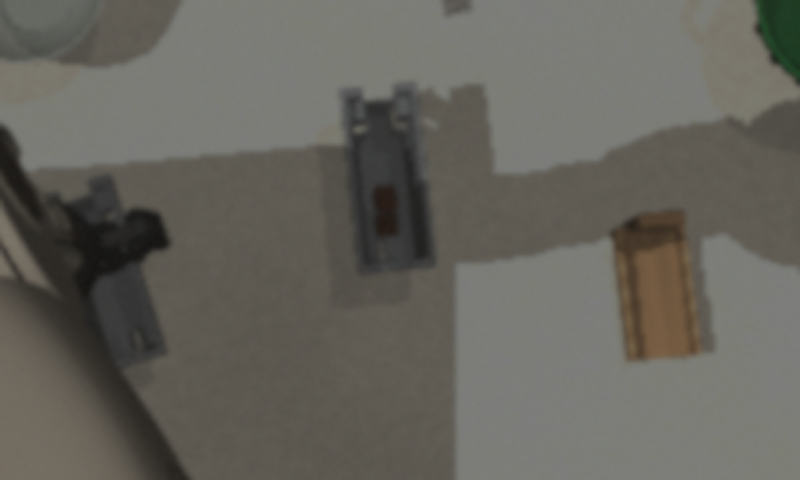

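View pics/z8s.png

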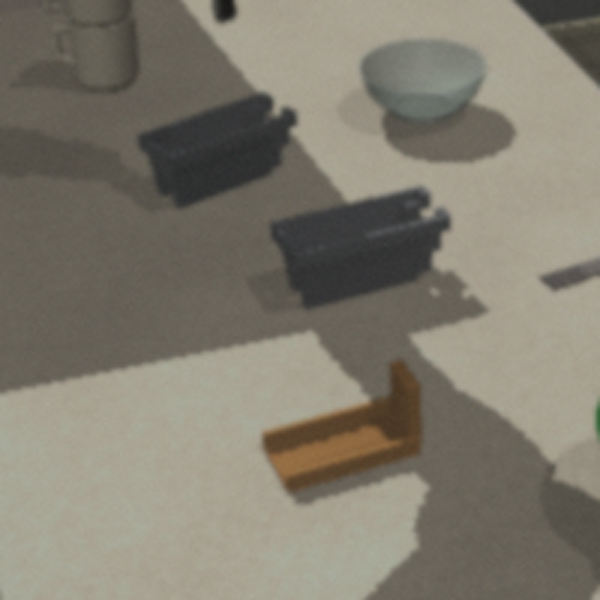

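Run:
```python
from h import *
np.set_printoptions(precision=4,suppress=True)
T=cv2.imread('pics/top0.png')
T8=cv2.imread('pics/top8.png')
def meas(im,box,name):
    x0,y0,x1,y1=box
    d=cv2.GaussianBlur(im.astype(np.float32),(3,3),0.7);d=d[...,0]-d[...,2]
    c=d[y0:y1,x0:x1]
    th=cv2.threshold(cv2.normalize(c,None,0,255,32).astype('uint8'),0,255,cv2.THRESH_OTSU)[1]
    k=max(cv2.findContours(th,0,1)[0],key=cv2.contourArea)
    m=np.zeros_like(th);cv2.drawContours(m,[k],-1,255,-1)
    cv2.imwrite(f'pics/m_{name}.png',np.hstack([cv2.resize(m,None,fx=4,fy=4,interpolation=0)]))
    pts=k[:,0]+[x0,y0]
    W=np.array([plane('top',u,v,.07)[:2] for u,v in pts])
    r=cv2.minAreaRect((W*1000).astype(np.float32));print(name,'minrect mm',r)
meas(T,(265,185,325,270),'low0');meas(T8,(265,185,325,270),'low8')
meas(T,(172,215,235,300),'sp0')
```

```text
low0 minrect mm ((523.91259765625, 15.304084777832031), (191.83653259277344, 162.18724060058594), 0.8642102479934692)
low8 minrect mm ((523.9088745117188, 15.3040771484375), (191.84381103515625, 162.18724060058594), 0.8641855716705322)
sp0 minrect mm ((423.082275390625, 265.3796081542969), (159.46517944335938, 68.10643005371094), 19.98348617553711)
```

```bash
python3 -c "
import cv2,numpy as np
a=[cv2.resize(cv2.imread('pics/m_%s.png'%n),(240,340)) for n in('low0','low8','sp0')];cv2.imwrite('pics/mm.png',np.hstack(a))"
```

```text
(no output)
```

View pics/mm.png

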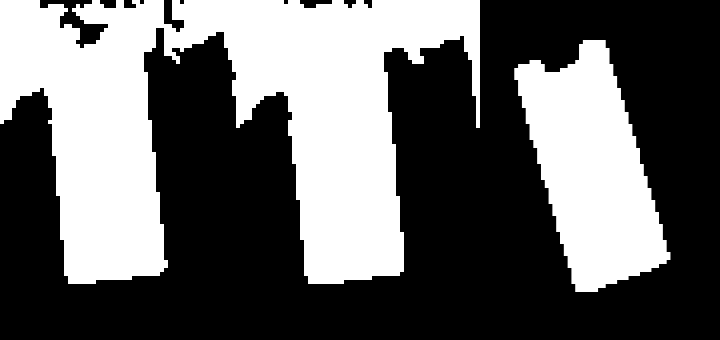

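```bash
python3 - <<'E'
from h import *
np.set_printoptions(precision=4,suppress=True)
for f,box,name in(('top0',(265,185,325,270),'low0'),('top8',(265,185,325,270),'low8'),('top0',(172,215,235,300),'sp0')):
    im=cv2.imread(f'pics/{f}.png').astype(np.float32);x0,y0,x1,y1=box
    d=cv2.GaussianBlur(im,(3,3),0.7);g=d.mean(2);d=d[...,0]-d[...,2]
    if name=='low0': print(g[190:204:2,272:306:3].astype(int));print(d[190:204:2,272:306:3].astype(int));print(g[230,265:320:2].astype(int),d[230,265:320:2].astype(int))
    m=((d>-3)&(g<108)).astype('uint8')[y0:y1,x0:x1]*255
    k=max(cv2.findContours(m,0,1)[0],key=cv2.contourArea);pts=k[:,0]+[x0,y0]
    m[:]=0;cv2.drawContours(m,[k],-1,255,-1);cv2.imwrite(f'pics/n_{name}.png',cv2.resize(m,(240,340),interpolation=0))
    W=np.array([plane('top',u,v,.07)[:2] for u,v in pts])
    print(name,cv2.minAreaRect((W*1000).astype(np.float32)))
    # long edges & near end by line fit
    L=[];
    rows=range(215,245) if 'low' in name else range(245,272)
    for s in(0,1):
        p=[]
        for v in rows:
            c=np.where(m[v-y0])[0]
            p.append(plane('top',x0+(c.min()-.5 if s==0 else c.max()+.5),v,.07)[:2])
        p=np.array(p);vx,vy,cx,cy=cv2.fitLine((p*1000).astype(np.float32),cv2.DIST_L2,0,.01,.01).ravel()
        L.append((np.degrees(np.arctan2(vy,vx)),cx,cy));print('  long edge',L[-1])
E
cd pics; python3 -c "
import cv2,numpy as np
cv2.imwrite('mm2.png',np.hstack([cv2.imread('n_%s.png'%n) for n in('low0','low8','sp0')]))"
```

```text
[[119 119 119 119 119 119 119 119 119 119 119 119]
 [119 118 119 119 119 118 119 119 119 119 119 119]
 [119 118 119 119 119 118 119 117 114 115 119 119]
 [119 117 113 111 117 119 119 102  93  99 115 116]
 [119 111  91  88 114 118 118  88  72  86  96 103]
 [118 110  76  68 103 102  99  75  71  78  85  90]
 [119 113  71  68  66  57  57  68  80  75  82  85]]
[[ -5  -6  -5  -6  -6  -6  -6  -5  -6  -5  -5  -6]
 [ -7  -7  -6  -5  -6  -7  -6  -6  -7  -6  -5  -6]
 [ -5  -7  -5  -5  -6  -7  -5  -6  -6  -5  -5  -6]
 [ -5  -5  -4  -3  -6  -5  -5  -3   0  -1  -4  -6]
 [ -5  -3   0   0  -4  -5  -4  -1   0  -1  -8  -7]
 [ -6  -3   0   0  -2  -4  -2   0   1  -1 -10 -10]
 [ -4  -3   0   1   0  -1   0   0   1   0  -9 -10]]
[87 87 86 79 77 78 75 64 50 50 59 59 59 56 52 52 44 46 64 80 87 89 89 87
 87 86 88 88] [-11 -11 -11 -10 -10 -10  -9  -4   0   0   0   0   0   0   0   0   0   0
   0  -3 -10 -11 -11 -11 -11 -11 -11 -11]
low0 ((509.9948425292969, 27.649316787719727), (158.04254150390625, 65.36549377441406), 6.509271621704102)
  long edge (np.float32(6.303246), np.float32(495.93973), np.float32(56.64208))
  long edge (np.float32(6.7050433), np.float32(496.83588), np.float32(-6.446159))
low8 ((510.25543212890625, 27.205677032470703), (157.64706420898438, 64.98189544677734), 7.143252849578857)
  long edge (np.float32(6.6627054), np.float32(495.94095), np.float32(56.55296))
  long edge (np.float32(5.4574723), np.float32(496.82834), np.float32(-5.9094934))
sp0 ((423.1158142089844, 265.286376953125), (154.15341186523438, 63.53034591674805), 20.14437484741211)
  long edge (np.float32(19.732483), np.float32(416.23868), np.float32(296.3855))
  long edge (np.float32(20.063637), np.float32(417.1539), np.float32(229.3868))
```

View pics/mm2.png

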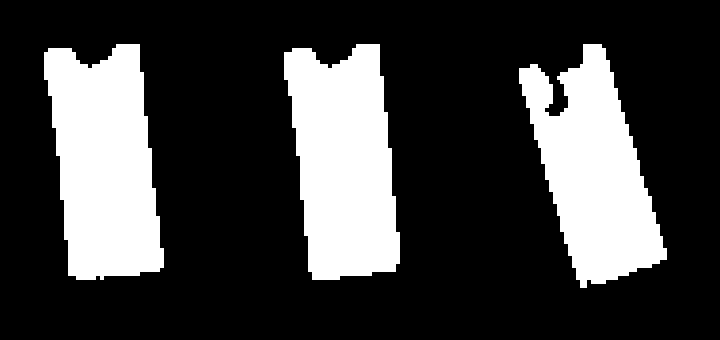

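```bash
python3 p.py .4231 .2653 .209 110
```

```text
t 16.7 pos [0.4133 0.2564 0.367 ] q [ 0.5574  0.2289 -0.1102  1.22   -0.0081  0.177 ] yawz 111.79 toolx [ 0.0141 -0.0007 -0.9999] F [ 0.6768 -0.4688 -0.141 ] w 0.0857
shift now-frame [ 0.1581 -0.0103  0.0056]
rotvec [ 0.0313 -0.0057  0.013 ] shift in target-frame [ 0.158  -0.0122  0.005 ]
lip [0.4592 0.1486 0.1677] in low frame -0.03689644119241706 0.12567664343142038 tilt 0.8116786938205104
```

>>> arm_command --moves '[0.015,-0.004,0.002,0.012,-0.003,0.006,-1,0.025,-0.004,0.002,0.012,-0.003,0.006,-1,0.025,-0.004,0.001,0.006,0,0,-1,0.015,0,0,0,0,0,-1]'

```text
clock: 17.03
eef_pos: [0.4255, 0.2669, 0.2899]
tool_rot: [0.578, -0.405, -0.574, -0.414]
ft_force: [-0.3, -0.4, -0.6]
grip_width: 0.0853
```

```bash
python3 p.py .4231 .2653 .209 110
```

```text
t 17.03 pos [0.4255 0.2669 0.2899] q [ 0.5601  0.3206 -0.1993  1.0371  0.0004  0.2259] yawz 109.15 toolx [ 0.0114  0.0077 -0.9999] F [-0.2501 -0.4425 -0.6456] w 0.0853
shift now-frame [ 0.0808  0.0039 -0.001 ]
rotvec [-0.0149  0.0034  0.0134] shift in target-frame [ 0.0809  0.0028 -0.0007]
lip [0.4659 0.1589 0.0895] in low frame -0.02930781386238115 0.13529821504071435 tilt 0.7899223064638854
```

>>> arm_command --moves '[0.02,0.0015,0,-0.008,0.002,0.007,-1,0.02,0.0015,0,-0.006,0.002,0.006,-1,0.012,0,0,0,0,0,-1]'

```text
clock: 17.28
eef_pos: [0.423, 0.2661, 0.2348]
tool_rot: [0.577, -0.409, -0.577, -0.409]
ft_force: [-0.5, 0.5, -0.5]
grip_width: 0.0853
```

```bash
python3 p.py .4231 .2653 .209 110
```

```text
t 17.28 pos [0.423  0.2661 0.2348] q [ 0.5618  0.3831 -0.2713  0.9166 -0.0007  0.2242] yawz 109.34 toolx [ 0.0001 -0.0007 -1.    ] F [-0.509   0.5468 -0.4969] w 0.0853
shift now-frame [ 0.0258  0.0002 -0.0008]
rotvec [-0.0115 -0.0007 -0.0001] shift in target-frame [ 0.0258  0.0002 -0.0008]
lip [0.4614 0.1565 0.0349] in low frame -0.03395113011513539 0.13341140662571646 tilt 0.04283659401677242
```

>>> arm_command --moves '[0.013,0,-0.0005,-0.006,0,0,-1,0.01,0,0,-0.005,0,0,-1,0.0015,0,0,0,0,0,-1]'

```text
clock: 17.53
eef_pos: [0.4219, 0.2649, 0.2061]
tool_rot: [-0.576, 0.411, 0.578, 0.407]
ft_force: [-0.0, -0.7, 0.8]
grip_width: 0.0853
```

```bash
python3 p.py .4231 .2653 .209 110;python3 -c "
from h import *
snap('side','side9.png')
im=cv2.imread('pics/side9.png');cv2.imwrite('pics/z9.png',cv2.resize(im[110:230,170:300],None,fx=5,fy=5,interpolation=2))"
```

```text
t 17.53 pos [0.4219 0.2649 0.2061] q [ 0.5608  0.4201 -0.3047  0.8521 -0.0007  0.2224] yawz 109.39 toolx [-0.0048 -0.0039 -1.    ] F [-0.0138 -0.6774  0.7774] w 0.0853
shift now-frame [-0.0029 -0.0013  0.    ]
rotvec [-0.0107 -0.002  -0.0058] shift in target-frame [-0.0029 -0.0013 -0.    ]
lip [0.4594 0.1547 0.0063] in low frame -0.03613717847384248 0.1317253926205993 tilt 0.3546824551466847
```

View pics/z9.png

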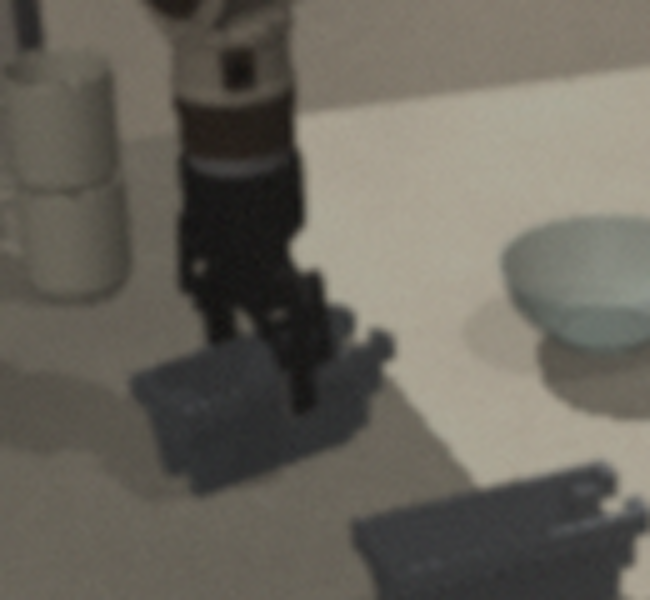

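>>> arm_command --moves '[-0.002,-0.001,0,-0.008,0,-0.004,-1,-0.0005,0,0,0,0,0,-0.4,-0.0003,0,0,0,0,0,0.2,-0.0003,0,0,0,0,0,1,-0.0003,0,0,0,0,0,1,-0.0003,0,0,0,0,0,1]'

```text
clock: 18.08
eef_pos: [0.4243, 0.266, 0.2142]
tool_rot: [0.579, -0.406, -0.577, -0.409]
ft_force: [-0.1, 0.0, -0.9]
grip_width: 0.0654
```

```bash
python3 p.py .4231 .2653 .209 110
```

```text
t 18.08 pos [0.4243 0.266  0.2142] q [ 0.5605  0.4098 -0.2951  0.8617 -0.0019  0.2182] yawz 109.61 toolx [ 0.0046  0.0006 -1.    ] F [-0.1326  0.0028 -0.9317] w 0.0654
shift now-frame [ 0.0052  0.0014 -0.0003]
rotvec [-0.0067 -0.001   0.0045] shift in target-frame [ 0.0052  0.0014 -0.0003]
lip [0.4642 0.1569 0.0143] in low frame -0.031172387921276253 0.13349871364305027 tilt 0.26457361704322324
```

>>> arm_command --moves '[-0.004,0,0,0,0,0,1,-0.01,0,0,0,0,0,1,-0.016,0,0,0,0,0,1,-0.022,0,0,0,0,0,1,-0.025,0,0,0,0,0,1,-0.025,0,0,0,0,0,1,-0.025,0,0,0,0,0,1,-0.022,0,0,0,0,0,1,-0.012,0,0,0,0,0,1,-0.005,0,0,0,0,0,1]'

```text
clock: 18.92
eef_pos: [0.4214, 0.2647, 0.3923]
tool_rot: [0.578, -0.408, -0.577, -0.408]
ft_force: [0.6, -0.2, -1.6]
grip_width: 0.065
```

```bash
python3 p.py .51 .027 .37 -83.7;python3 -c "
from h import *
snap('side','side10.png');snap('top','top10.png')
im=cv2.imread('pics/side10.png');cv2.imwrite('pics/z10.png',cv2.resize(im[60:260,150:350],None,fx=3,fy=3,interpolation=2))
im=cv2.imread('pics/top10.png');cv2.imwrite('pics/z10t.png',cv2.resize(im[190:300,150:320],None,fx=4,fy=4,interpolation=2))"
```

```text
t 18.92 pos [0.4214 0.2647 0.3923] q [ 0.5613  0.2416 -0.0263  1.3026 -0.0017  0.2198] yawz 109.56 toolx [ 0.0011 -0.0013 -1.    ] F [ 0.6208 -0.1775 -1.6366] w 0.065
shift now-frame [ 0.0227 -0.0039 -0.2536]
rotvec [-2.9101 -0.0011 -0.0023] shift in target-frame [0.0223 0.062  0.246 ]
lip [0.4605 0.1551 0.1925] in low frame -0.035022045720609477 0.13208821195598802 tilt 0.09960172649679386
```

View pics/z10.png

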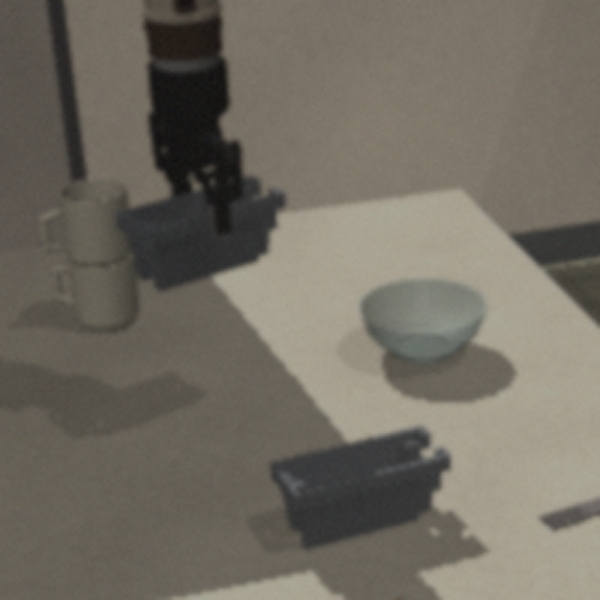

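View pics/z10t.png

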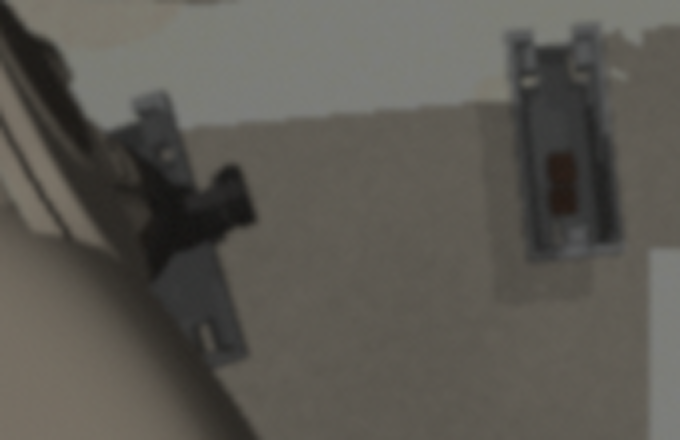

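>>> arm_command --moves '[0,0,-0.008,0,0,0,1,0,0,-0.018,0,0,0,1,0,0,-0.026,0,0,0,1,0,0,-0.03,0,0,0,1,0,-0.001,-0.03,0,0,0,1,0,-0.001,-0.03,0,0,0,1,0,-0.001,-0.03,0,0,0,1,0,-0.001,-0.03,0,0,0,1,0,0,-0.025,0,0,0,1,0,0,-0.015,0,0,0,1,0,0,-0.008,0,0,0,1,-0.0005,0,0,0.06,0,0,1,-0.0005,0,0,0.11,0,0,1,-0.0005,0,0,0.11,0,0,1,-0.0005,0,0,0.11,0,0,1,-0.0005,0,0,0.11,0,0,1,-0.0005,0,0,0.11,0,0,1,-0.0005,0,0,0.11,0,0,1,-0.0005,0,0,0.11,0,0,1,-0.0005,0,0,0.11,0,0,1]'

```text
clock: 20.68
eef_pos: [0.5043, 0.0128, 0.3667]
tool_rot: [-0.311, 0.651, 0.322, 0.612]
ft_force: [0.2, -0.2, -0.9]
grip_width: 0.065
```

```bash
python3 p.py .51 .027 .37 -83.7
```

```text
t 20.68 pos [0.5043 0.0128 0.3667] q [ 0.0277  0.2947 -0.0237  1.3089 -0.0093  0.6687] yawz 53.34 toolx [-0.0563 -0.0108 -0.9984] F [ 0.2403 -0.2136 -0.8991] w 0.065
shift now-frame [-0.0038  0.0041  0.0147]
rotvec [ 2.3901 -0.0661  0.0324] shift in target-frame [-0.0033  0.0073 -0.0135]
lip [ 0.4238 -0.0824  0.1719] in low frame -0.09427963469488168 -0.10080204155408129 tilt 3.2842241258293763
```

>>> arm_command --moves '[-0.001,0,0,0.115,0,0,1,-0.001,0,0,0.115,0,0,1,-0.001,0,0,0.115,0,0,1,-0.001,0,0,0.115,0,0,1,-0.001,0,0,0.115,0,0,1,-0.001,0,0,0.115,0,0,1,-0.001,0,0,0.115,0,0,1,-0.001,0,0,0.115,0,0,1,-0.001,0,0,0.115,0,0,1,-0.001,0,0,0.115,0,0,1,-0.001,0,0,0.115,0,0,1,-0.001,0,0,0.115,0,0,1,-0.001,0,0,0.115,0,0,1,-0.001,0,0,0.115,0,0,1,-0.001,0,0,0.115,0,0,1,-0.001,0,0,0.115,0,0,1,-0.001,0,0,0.115,0,0,1,-0.001,0,0,0.115,0,0,1]'

```text
clock: 22.18
eef_pos: [0.4955, 0.0158, 0.3627]
tool_rot: [0.385, 0.604, -0.434, 0.547]
ft_force: [0.5, -0.1, 0.2]
grip_width: 0.0648
```

```bash
python3 p.py .51 .027 .37 -83.7
```

```text
t 22.18 pos [0.4955 0.0158 0.3627] q [ 0.0338  0.303  -0.0253  1.3483 -0.0072  2.8416] yawz -70.93 toolx [-0.1053 -0.0107 -0.9944] F [ 0.522  -0.0816  0.2361] w 0.0648
shift now-frame [-0.0089  0.0165 -0.006 ]
rotvec [ 0.224  -0.0128  0.1055] shift in target-frame [-0.0073  0.0156 -0.0095]
lip [0.4366 0.1233 0.1667] in low frame -0.061870252772840806 0.10268794281063902 tilt 6.078096618229701
```

>>> arm_command --moves '[-0.003,0.005,-0.002,0.075,-0.004,0.036,1,-0.003,0.006,-0.003,0.075,-0.004,0.036,1,-0.003,0.005,-0.003,0.075,-0.004,0.035,1]'

```text
clock: 22.43
eef_pos: [0.5081, 0.0278, 0.3661]
tool_rot: [0.474, 0.525, -0.477, 0.521]
ft_force: [-0.2, -0.3, -1.0]
grip_width: 0.065
```

```bash
python3 p.py .5086 .0269 .35 -83.7
```

```text
t 22.43 pos [0.5081 0.0278 0.3661] q [ 0.0544  0.2811 -0.0429  1.2538  0.0009  3.1   ] yawz -84.5 toolx [-0.007   0.0006 -1.    ] F [-0.1858 -0.3255 -0.9921] w 0.065
shift now-frame [0.0161 0.0006 0.001 ]
rotvec [-0.014  -0.0013  0.0069] shift in target-frame [0.0161 0.0004 0.001 ]
lip [0.4955 0.1434 0.1663] in low frame -0.001255688917529662 0.11704301425330327 tilt 0.4030493109290204
```

>>> arm_command --moves '[0.014,0,0,-0.007,0,0.004,1,0.018,0,0,-0.007,0,0.003,1,0.014,0,0.001,0,0,0,1]'

```text
clock: 22.68
eef_pos: [0.5086, 0.0283, 0.3203]
tool_rot: [0.474, 0.526, -0.469, 0.528]
ft_force: [0.0, -0.0, -1.3]
grip_width: 0.065
```

```bash
python3 p.py .5086 .0269 .31 -83.7; python3 -c "
from h import *
snap('side','side11.png');snap('top','top11.png')
im=cv2.imread('pics/side11.png');cv2.imwrite('pics/z11.png',cv2.resize(im[150:250,220:330],None,fx=6,fy=6,interpolation=2))
im=cv2.imread('pics/top11.png');cv2.imwrite('pics/z11t.png',cv2.resize(im[170:280,220:350],None,fx=5,fy=5,interpolation=2))"
```

```text
t 22.68 pos [0.5086 0.0283 0.3203] q [ 0.055   0.3089 -0.1295  1.1254  0.002   3.086 ] yawz -83.66 toolx [ 0.0069  0.0024 -1.    ] F [ 0.0049 -0.0223 -1.3432] w 0.065
shift now-frame [ 0.0103 -0.0002  0.0014]
rotvec [ 0.0007 -0.0016 -0.0072] shift in target-frame [ 0.0103 -0.0001  0.0014]
lip [0.4972 0.144  0.1205] in low frame 0.00044425459756257987 0.11752429109995624 tilt 0.4202259175038591
```

View pics/z11.png

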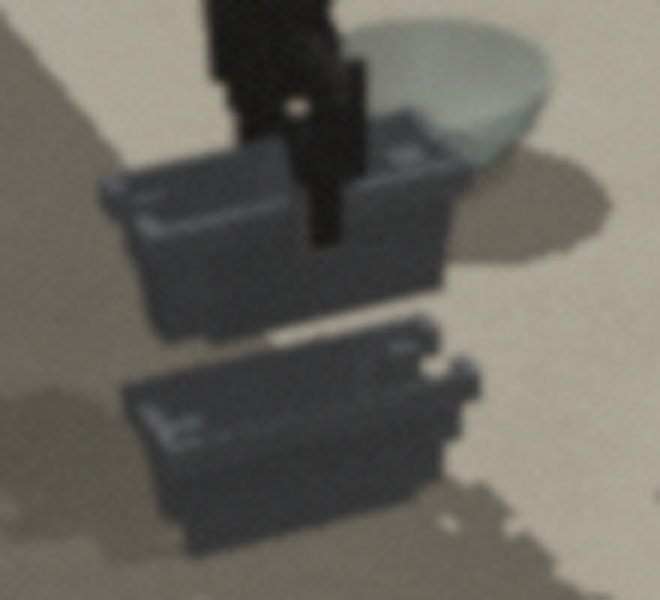

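View pics/z11t.png

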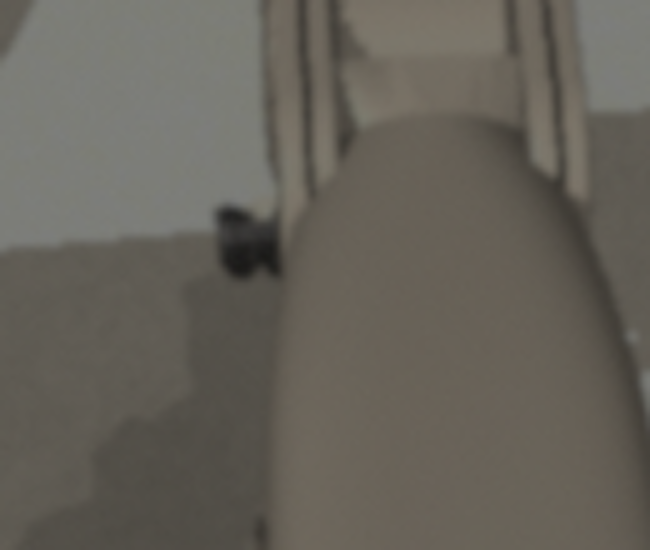

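Run:
```python
from h import *
np.set_printoptions(precision=4,suppress=True)
im=cv2.imread('pics/side11.png')
c=np.clip(cv2.resize(im[165:240,235:310],None,fx=8,fy=8,interpolation=cv2.INTER_CUBIC)*1.8,0,255).astype('uint8')
cv2.imwrite('pics/z11b.png',c)
u=np.array([np.cos(np.radians(6.3)),np.sin(np.radians(6.3))])
for a,b,z in(((244.7,188),(298.3,177.5),.176),((248.7,225.3),(299.7,212.5),.07)):
    A,B=plane('side',*a,z),plane('side',*b,z);print(A,B,np.linalg.norm(A-B),'mid',(A+B)[:2]/2,'along',((A+B)[:2]/2-[.51,.027])@u)
```

```text
[0.4378 0.0002 0.176 ] [0.5906 0.0087 0.176 ] 0.15307244255674493 mid [0.5142 0.0045] along 0.001706832939604634
[ 0.438  -0.0177  0.07  ] [ 0.5906 -0.0011  0.07  ] 0.15350102840950672 mid [ 0.5143 -0.0094] along 0.0003145509129266078
```

View pics/z11b.png

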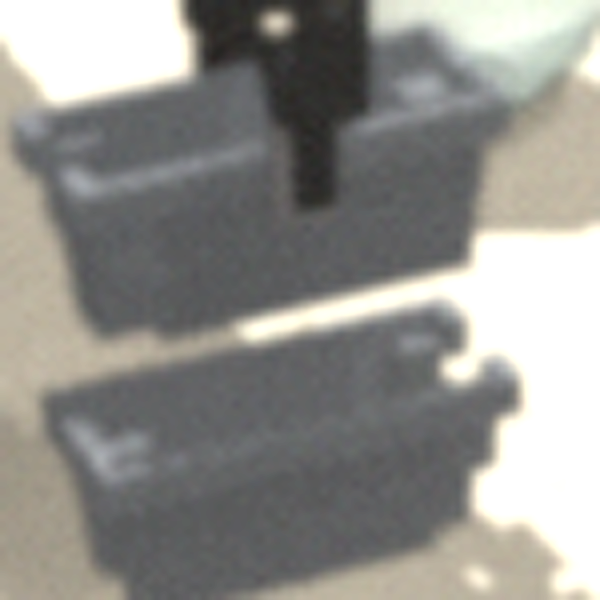

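Run:
```python
from h import *
np.set_printoptions(precision=2,suppress=True)
for z in(.147,.15,.153,.156,.16): print(z,np.array(proj('side',(.512,-.012,z))),np.array(proj('side',(.512,-.005,z))))
# expected rim mid upper
for z in(.166,.170,.176): print('rim',z,np.array(proj('side',(.5123,-.0048,z))))
print('observed rim mid ~',(244+298.5)/2,(187.5+177.5)/2)
print('low rim exp',np.array(proj('side',(.5137,-.006,.07))),'obs',(247.5+299.75)/2,(225+212.25)/2)
# triangulate low corner with new side/top points
print(tri((305,253.5),(247.5,225)),tri((300,196),(299.75,212.25)))
```

```text
0.147 [273.28 195.04] [272.52 193.85]
0.15 [273.24 194.06] [272.49 192.88]
0.153 [273.21 193.08] [272.45 191.9 ]
0.156 [273.17 192.1 ] [272.42 190.92]
0.16 [273.12 190.79] [272.37 189.61]
rim 0.166 [272.38 187.59]
rim 0.17 [272.34 186.27]
rim 0.176 [272.26 184.29]
observed rim mid ~ 271.25 182.5
low rim exp [274.1  218.22] obs 273.625 218.625
(array([ 0.43, -0.01,  0.07]), np.float64(0.003409480500531763)) (array([0.59, 0.  , 0.07]), np.float64(0.0023284561149215692))
```

>>> arm_command --moves '[0.012,0.001,0.001,0,-0.001,-0.004,1,0.012,0,0.0005,0,0,-0.004,1,0.006,0,0,0,0,0,1]'

```text
clock: 23.03
eef_pos: [0.5089, 0.0267, 0.2875]
tool_rot: [0.47, 0.529, -0.473, 0.525]
ft_force: [0.6, -0.5, -1.7]
grip_width: 0.0652
```

```bash
python3 p.py .5092 .0269 .271 -83.7
```

```text
t 23.03 pos [0.5089 0.0267 0.2875] q [ 0.0524  0.3446 -0.1709  1.0619  0.0003  3.0834] yawz -83.66 toolx [-0.0066 -0.     -1.    ] F [ 0.6385 -0.5121 -1.7397] w 0.0652
shift now-frame [ 0.0165  0.0004 -0.0001]
rotvec [ 0.0007 -0.0007  0.0065] shift in target-frame [ 0.0165  0.0003 -0.0001]
lip [0.4948 0.142  0.0876] in low frame -0.0021316199065841207 0.11576980891269593 tilt 0.3763969545480585
```

>>> arm_command --moves '[0.005,0,0,0,0,0.004,1,0.004,0,0,0,0,0.002,1,0.002,0,0,0,0,0,1]'

```text
clock: 23.28
eef_pos: [0.5104, 0.0268, 0.2767]
tool_rot: [0.473, 0.526, -0.47, 0.528]
ft_force: [0.6, 0.7, 12.4]
grip_width: 0.0654
```

```bash
python3 p.py .5092 .0269 .271 -83.7;python3 -c "
from h import *
snap('side','side12.png')
im=cv2.imread('pics/side12.png')
c=np.clip(cv2.resize(im[165:240,235:310],None,fx=8,fy=8,interpolation=cv2.INTER_CUBIC)*1.8,0,255).astype('uint8')
cv2.imwrite('pics/z12.png',c)"
```

```text
t 23.28 pos [0.5104 0.0268 0.2767] q [ 0.0522  0.3536 -0.189   1.0239  0.0009  3.0833] yawz -83.67 toolx [ 0.0041  0.0012 -1.    ] F [ 0.6074  0.6685 12.4246] w 0.0654
shift now-frame [ 0.0057 -0.0012 -0.0002]
rotvec [ 0.0006 -0.0007 -0.0042] shift in target-frame [ 0.0057 -0.0012 -0.0002]
lip [0.4984 0.1423 0.0768] in low frame 0.0015350214535939791 0.11572413358204563 tilt 0.24670688900678708
```

View pics/z12.png

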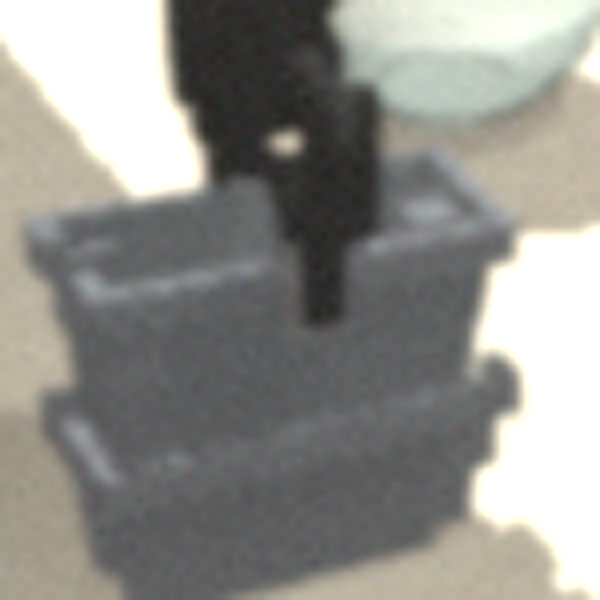

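```bash
python3 - <<'E'
from h import *
np.set_printoptions(precision=2,suppress=True)
a=np.radians(6.3);u=np.array([np.cos(a),np.sin(a)]);n=np.array([-u[1],u[0]])
def P(x,y,z): p=np.array([.51,.027])+x*u+y*n;return np.array(proj('side',(*p,z)))
for z in(.07,.124,.132,.14,.181): print(z,'L',P(-.079,-.033,z),'R',P(.079,-.033,z), 'crop11 L',(P(-.079,-.033,z)-[235,165])*8,(P(.079,-.033,z)-[235,165])*8)
E
python3 -c "
import cv2,numpy as np
for n in(11,12):
    im=cv2.imread('pics/side%d.png'%n)
    cv2.imwrite('pics/y%d.png'%n,np.clip(cv2.resize(im[170:235,238:304],None,fx=12,fy=9,interpolation=cv2.INTER_CUBIC)*2.2,0,255).astype('uint8'))"
```

```text
0.07 L [247.36 224.9 ] R [299.74 211.73] crop11 L [ 98.89 479.22] [517.92 373.82]
0.124 L [246.21 207.8 ] R [299.64 195.03] crop11 L [ 89.72 342.36] [517.1  240.22]
0.132 L [246.04 205.2 ] R [299.62 192.5 ] crop11 L [ 88.33 321.62] [516.98 219.99]
0.14 L [245.87 202.6 ] R [299.61 189.96] crop11 L [ 86.93 300.76] [516.85 199.65]
0.181 L [244.95 188.98] R [299.53 176.69] crop11 L [ 79.63 191.88] [516.2   93.55]
```

View pics/y12.png

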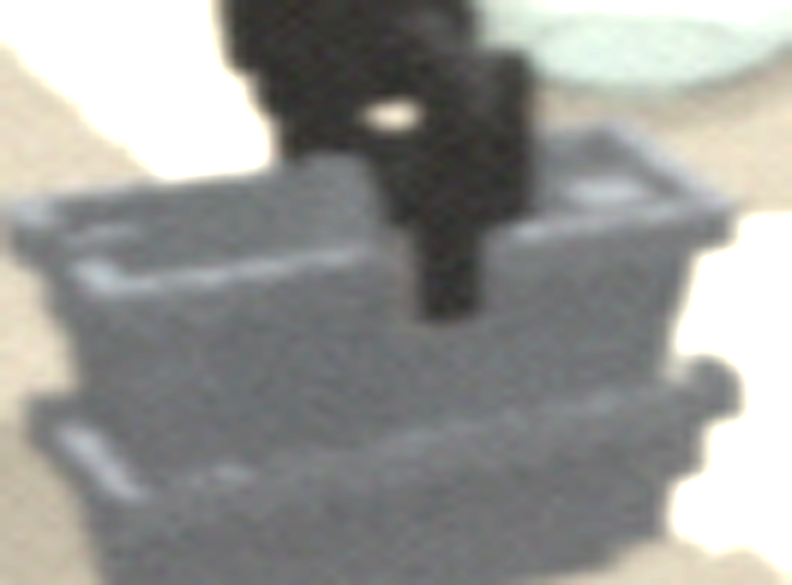

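View pics/y11.png

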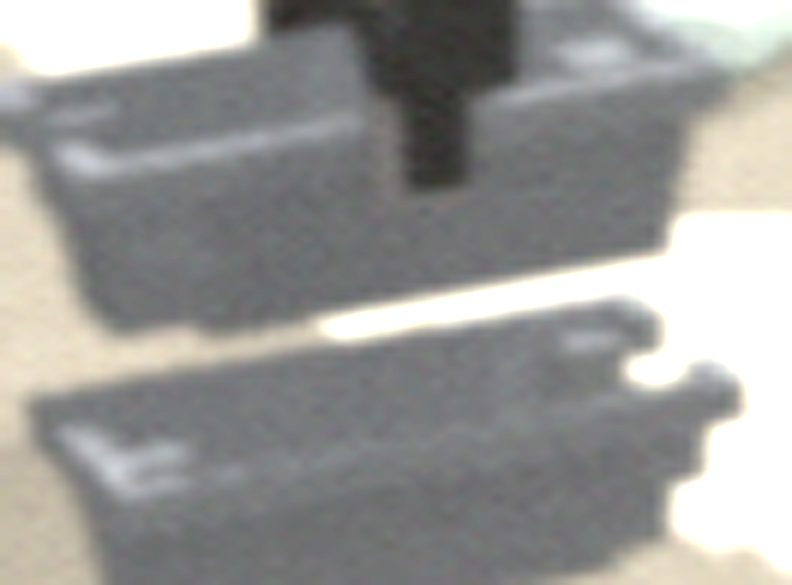

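>>> arm_command --moves '[-0.006,0,0,0,0,0,1,-0.009,-0.002,0,0,0,0.02,1,-0.004,-0.004,0,0,0,0.03,1,-0.001,-0.003,0,0,0,0.02,1]'

```text
clock: 23.67
eef_pos: [0.5024, 0.0259, 0.2987]
tool_rot: [0.493, 0.507, -0.45, 0.545]
ft_force: [0.1, -0.1, -1.6]
grip_width: 0.0649
```

```bash
python3 p.py .5125 .0269 .271 -83.7;python3 -c "
from h import *
snap('side','side13.png')
im=cv2.imread('pics/side13.png')
c=np.clip(cv2.resize(im[165:240,235:310],None,fx=8,fy=8,interpolation=cv2.INTER_CUBIC)*1.8,0,255).astype('uint8')
cv2.imwrite('pics/z13.png',c)"
```

```text
t 23.67 pos [0.5024 0.0259 0.2987] q [ 0.05    0.2856 -0.2258  0.9782  0.0056  3.0812] yawz -83.66 toolx [ 0.0807  0.0096 -0.9967] F [ 0.1174 -0.1393 -1.649 ] w 0.0649
shift now-frame [0.0284 0.0079 0.0001]
rotvec [ 0.0007 -0.0007 -0.0814] shift in target-frame [0.0277 0.0102 0.0001]
lip [0.5057 0.1431 0.0994] in low frame 0.008830008567447596 0.11575443102112375 tilt 4.6639504039536135
```

View pics/z13.png

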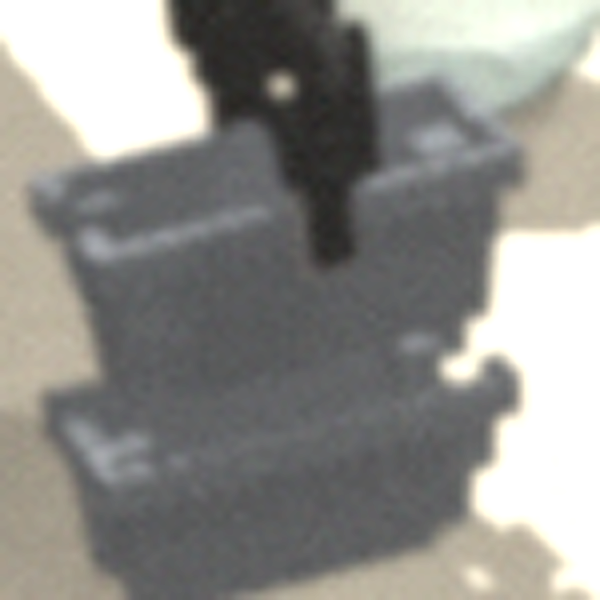

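>>> arm_command --moves '[0.01,-0.0008,0,0,0,0,1,0.008,-0.0006,0,0,0,0,1]'

```text
clock: 23.88
eef_pos: [0.5018, 0.0257, 0.2831]
tool_rot: [0.494, 0.506, -0.448, 0.547]
ft_force: [-0.2, 0.6, -1.7]
grip_width: 0.0647
```

```bash
python3 p.py .5024 .0265 .271 -83.7;python3 -c "
from h import *
snap('side','side14.png')
im=cv2.imread('pics/side14.png')
c=np.clip(cv2.resize(im[165:240,235:310],None,fx=8,fy=8,interpolation=cv2.INTER_CUBIC)*1.8,0,255).astype('uint8')
cv2.imwrite('pics/z14.png',c)"
```

```text
t 23.88 pos [0.5018 0.0257 0.2831] q [ 0.0498  0.2978 -0.2547  0.9304  0.0056  3.0811] yawz -83.67 toolx [ 0.0874  0.0099 -0.9961] F [-0.2107  0.5535 -1.7033] w 0.0647
shift now-frame [ 0.0121 -0.0004 -0.0007]
rotvec [ 0.0005 -0.0003 -0.088 ] shift in target-frame [ 0.0121  0.0007 -0.0007]
lip [0.5065 0.143  0.0839] in low frame 0.009586953860520102 0.11560721036261949 tilt 5.044301514093608
```

View pics/z14.png

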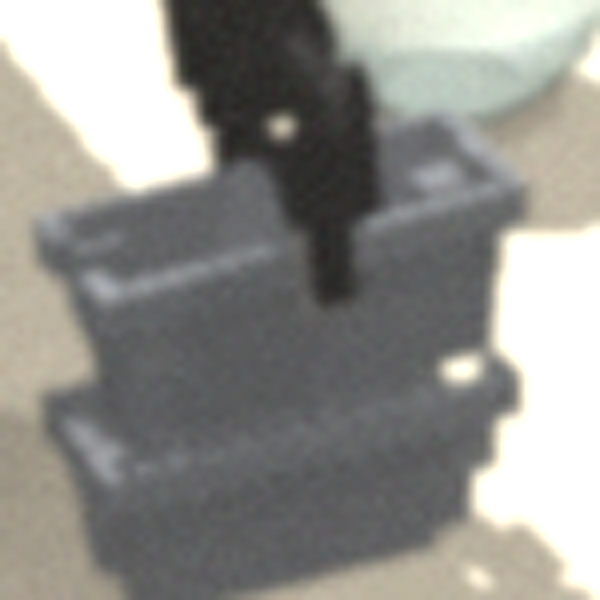

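>>> arm_command --moves '[0.004,-0.0014,-0.0005,0,0,-0.004,1,0.004,-0.0006,0,0,0,-0.004,1,0.002,-0.0003,0,0,0,0,1]'

```text
clock: 24.18
eef_pos: [0.501, 0.0262, 0.2723]
tool_rot: [0.493, 0.507, -0.45, 0.545]
ft_force: [2.2, 0.2, 16.0]
grip_width: 0.0652
```

```bash
python3 p.py .5014 .0265 .271 -83.7;python3 -c "
from h import *
snap('side','side15.png')
im=cv2.imread('pics/side15.png')
c=np.clip(cv2.resize(im[165:240,235:310],None,fx=8,fy=8,interpolation=cv2.INTER_CUBIC)*1.8,0,255).astype('uint8')
cv2.imwrite('pics/z15.png',c)"
```

```text
t 24.18 pos [0.501  0.0262 0.2723] q [ 0.0509  0.3109 -0.2677  0.9113  0.0053  3.0822] yawz -83.67 toolx [ 0.0804  0.0094 -0.9967] F [ 2.1685  0.1779 15.9557] w 0.0652
shift now-frame [ 0.0013  0.0003 -0.0002]
rotvec [ 0.0005 -0.0005 -0.0811] shift in target-frame [ 0.0013  0.0004 -0.0002]
lip [0.5043 0.1434 0.073 ] in low frame 0.007486611427310142 0.11621153579381882 tilt 4.645887186443196
```

View pics/z15.png

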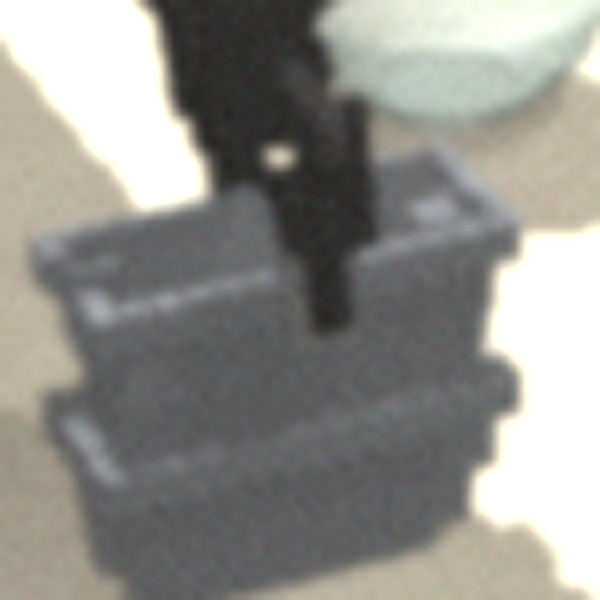

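>>> arm_command --moves '[-0.0008,0,0,0,0,0,1,-0.0003,0,0,0,0,0,0.3,0,0,0,0,0,0,-0.3,0,0,0,0,0,0,-1,0,0,0,0,0,0,-1,0,0,0,0,0,0,-1]'

```text
clock: 24.73
eef_pos: [0.5015, 0.0263, 0.2734]
tool_rot: [0.492, 0.508, -0.45, 0.545]
ft_force: [-0.1, 0.3, 0.4]
grip_width: 0.0855
```

```bash
python3 p.py .501 .0265 .271 -83.7;python3 -c "
from h import *
snap('side','side16.png')
im=cv2.imread('pics/side16.png')
c=np.clip(cv2.resize(im[165:240,235:310],None,fx=8,fy=8,interpolation=cv2.INTER_CUBIC)*1.8,0,255).astype('uint8')
cv2.imwrite('pics/z16.png',c)"
```

```text
t 24.73 pos [0.5015 0.0263 0.2734] q [ 0.0511  0.3107 -0.2645  0.9152  0.0051  3.0822] yawz -83.66 toolx [ 0.0799  0.0092 -0.9968] F [-0.1271  0.2582  0.4265] w 0.0855
shift now-frame [ 0.0024 -0.0007 -0.0002]
rotvec [ 0.0008 -0.0004 -0.0805] shift in target-frame [ 0.0024 -0.0005 -0.0002]
lip [0.5047 0.1435 0.0741] in low frame 0.007827812343244681 0.11624476215239757 tilt 4.61288711841262
```

View pics/z16.png

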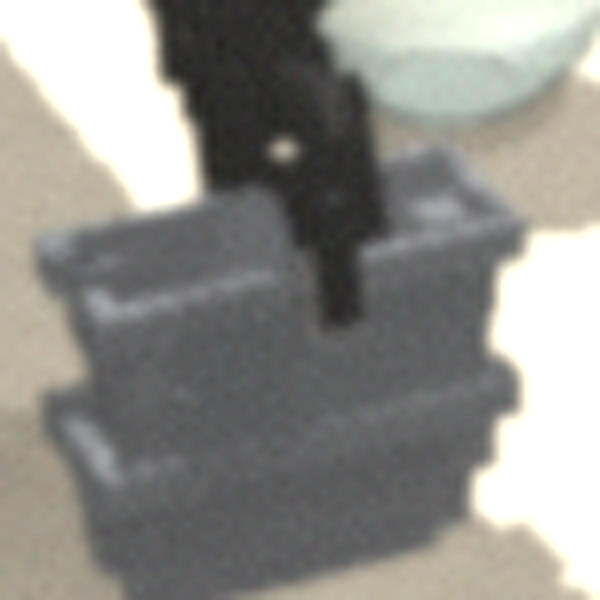

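>>> arm_command --moves '[-0.008,0,0,0,0,0,-1,-0.02,0,0,0,0,0,-1,-0.03,0,0,0,0,0,-1,-0.03,0,0,0,0,-0.03,-1,-0.03,0,0,0,0,-0.03,-1,0,0,0.02,-0.05,0,-0.02,-1,0,0,0.036,-0.05,0,0,-1,0,0,0.036,-0.05,0,0,-1,0,0,0.036,-0.05,0,0,-1,0,0,0.036,-0.05,0,0,-1,0,0,0.036,-0.05,0,0,-1,0,0,0.036,-0.05,0,0,-1,0,0,0.02,0,0,0,-1]'

```text
clock: 25.87
eef_pos: [0.5669, -0.2236, 0.4066]
tool_rot: [0.364, 0.605, -0.364, 0.608]
ft_force: [0.3, 0.6, -0.4]
grip_width: 0.0851
```

```bash
python3 p.py;python3 -c "
from h import *
snap('side','side17.png');snap('top','top17.png')
im=cv2.imread('pics/side17.png')
c=np.clip(cv2.resize(im[165:240,235:310],None,fx=8,fy=8,interpolation=cv2.INTER_CUBIC)*1.8,0,255).astype('uint8')
cv2.imwrite('pics/z17.png',c)
im=cv2.imread('pics/top17.png')
c=np.clip(cv2.resize(im[185:265,260:330],None,fx=7,fy=7,interpolation=cv2.INTER_CUBIC)*1.8,0,255).astype('uint8')
cv2.imwrite('pics/z17t.png',c)"
```

```text
t 25.87 pos [ 0.5669 -0.2236  0.4066] q [-0.3757  0.4608  0.3265  1.4317 -0.0003  2.2757] yawz -61.92 toolx [ 0.0043 -0.002  -1.    ] F [ 0.3216  0.5905 -0.4319] w 0.0851
lip [ 0.5131 -0.1217  0.2061] in low frame -0.009136987691499314 -0.14850448504420885 tilt 0.2724355879151621
```

View pics/z17.png

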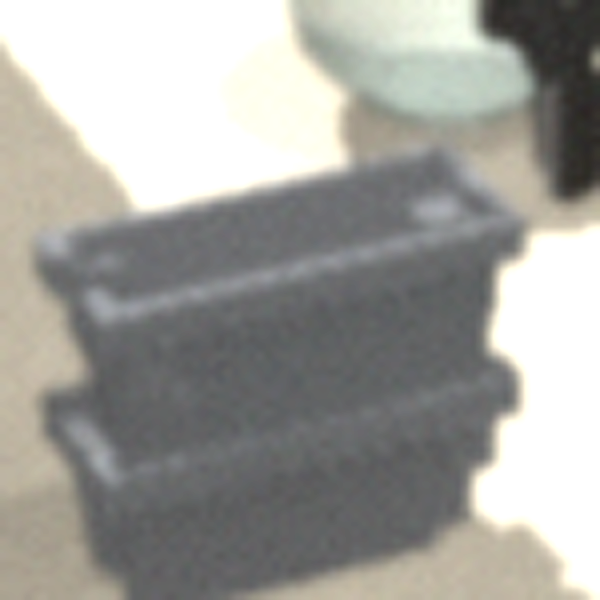

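View pics/z17t.png

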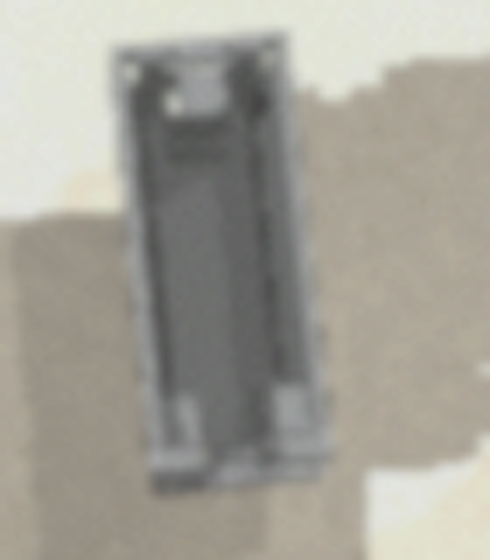

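View pics/top17.png

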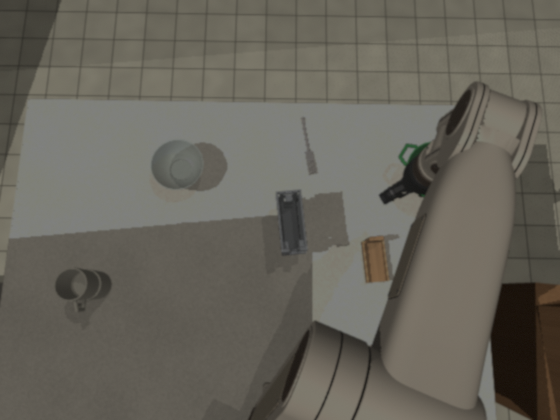

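Run:
```python
from h import *
np.set_printoptions(precision=2,suppress=True)
a=np.radians(6.3);u=np.array([np.cos(a),np.sin(a)]);n=np.array([-u[1],u[0]])
def P(x,y,z): p=np.array([.51,.027])+x*u+y*n;return np.array(proj('side',(*p,z)))
def ridge(f,z,cols,half=4):
    g=cv2.GaussianBlur(cv2.imread(f'pics/{f}.png').astype(np.float32).mean(2),(0,0),.6)
    A,B=P(-.079,-.032,z),P(.079,-.032,z)
    out=[]
    for c in cols:
        v0=A[1]+(B[1]-A[1])*(c-A[0])/(B[0]-A[0])
        vs=np.arange(int(v0)-half,int(v0)+half+2);col=g[vs,c];
        i=np.argmax(col[1:-1])+1
        d=(col[i-1]-col[i+1])/(2*(col[i-1]-2*col[i]+col[i+1])-1e-9)
        out.append((c,vs[i]+d-v0))
    o=np.array(out);
    for _ in range(3):
        p=np.polyfit(o[:,0],o[:,1],1);r=np.abs(o[:,1]-np.polyval(p,o[:,0]));o=o[r<max(2*np.median(r),.3)]
    print(f,z,'n',len(o),'dv at L,R',np.polyval(p,[A[0],B[0]]),'-> dz mm',-np.polyval(p,[A[0],B[0]])/.322)
ridge('side17',.132,range(250,297))
ridge('side0',.07,range(252,298));ridge('side8',.07,range(252,298));ridge('side11',.07,range(252,298))
ridge('side13',.161,range(250,270))
```

```text
side17 0.132 n 37 dv at L,R [-0.7  -0.99] -> dz mm [2.18 3.08]
side0 0.07 n 29 dv at L,R [-0.91 -0.1 ] -> dz mm [2.82 0.32]
side8 0.07 n 20 dv at L,R [ 0.46 -2.63] -> dz mm [-1.43  8.16]
side11 0.07 n 32 dv at L,R [ 0.88 -1.69] -> dz mm [-2.75  5.25]
side13 0.161 n 19 dv at L,R [ 1.52 -1.34] -> dz mm [-4.72  4.16]
```

Run:
```python
from h import *
np.set_printoptions(precision=4,suppress=True)
im=cv2.imread('pics/top17.png').astype(np.float32);x0,y0,x1,y1=265,180,325,270
d=cv2.GaussianBlur(im,(3,3),0.7);g=d.mean(2);d=d[...,0]-d[...,2]
m=((d>-3)&(g<108)).astype('uint8')[y0:y1,x0:x1]*255
k=max(cv2.findContours(m,0,1)[0],key=cv2.contourArea);pts=k[:,0]+[x0,y0]
for z in(.132,):
    print(cv2.minAreaRect((np.array([plane('top',u,v,z)[:2] for u,v in pts])*1000).astype(np.float32)))
C=[(115,45),(285,33),(328,460),(152,475)]
P=np.array([plane('top',260+a/7,185+b/7,.132)[:2] for a,b in C]);print(P,P.mean(0),np.linalg.norm(P[0]-P[3]),np.linalg.norm(P[0]-P[1]))
C=[(245.9,204.3),(299.9,192.6)]
print(tri((260+326/7,185+458/7),C[0]),tri((260+286/7,185+34/7),C[1]))
```

```text
((508.3219299316406, 29.15558433532715), (165.18072509765625, 66.40428161621094), 5.8175048828125)
[[ 0.5862  0.0664]
 [ 0.5917  0.0036]
 [ 0.434  -0.0122]
 [ 0.4278  0.051 ]] [0.5099 0.0272] 0.15912219052392154 0.06304436441145402
(array([ 0.4351, -0.0115,  0.1331]), np.float64(0.0008768066869503995)) (array([0.5922, 0.003 , 0.1313]), np.float64(0.0015510478473466257))
```

View pics/side17.png

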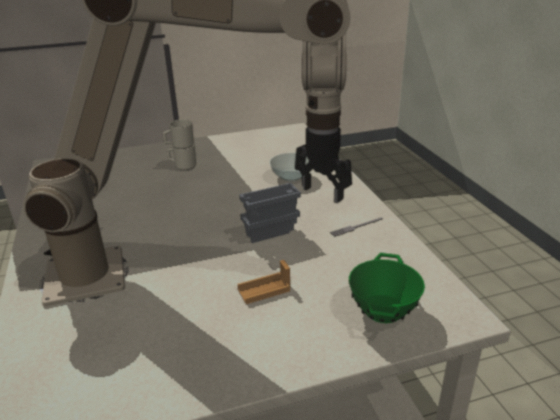

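Run:
```python
from h import *
for f in('top0','top8','top17','side0','side17'):
    h=cv2.cvtColor(cv2.imread(f'pics/{f}.png'),cv2.COLOR_BGR2HSV)
    m=((h[...,0]<12)&(h[...,1]>90)&(h[...,2]<110)&(h[...,2]>20)).astype('uint8')
    n,_,s,c=cv2.connectedComponentsWithStats(m)
    print(f,[(s[i][4],c[i].round().tolist()) for i in range(1,n) if s[i][4]>8][:12])
im=cv2.imread('pics/top10.png');c=im[225:250,280:305]
cv2.imwrite('pics/zb.png',np.clip(cv2.resize(c,None,fx=24,fy=24,interpolation=cv2.INTER_CUBIC)*2.5,0,255).astype('uint8'))
```

```text
top0 [(np.int32(26), [398.0, 251.0]), (np.int32(18), [375.0, 253.0]), (np.int32(26), [386.0, 252.0])]
top8 [(np.int32(22), [290.0, 232.0]), (np.int32(9), [290.0, 240.0])]
top17 []
side0 [(np.int32(56), [275.0, 289.0]), (np.int32(22), [282.0, 299.0])]
side17 []
```

View pics/zb.png

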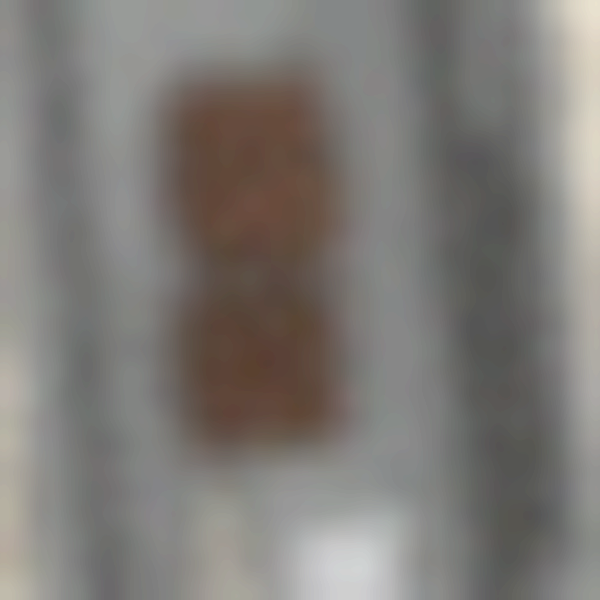

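```bash
python3 -c "
from workcell import bot
print(bot.job_done())"
```

```text
the job is handed in; nothing more can be done
None
```

I tipped the biscuits into the middle bin and set the empty tray down flat on the cart. I then stood the other bin, turned end for end, on the lower one. I handed the job in at about 26 s of the 72 s, with the arm clear of everything.

**Last checks on the stack**
- The upper bin's rim corners triangulate to 133 and 131 mm; 132 mm is expected when it stands on the posts.
- Its four rim corners centre on (0.510, 0.027) m, the same as the lower bin.
- The top view shows its two-post end over the lower bin's one-post end.
- A colour-mask fit disagreed with the corners. It read 165 mm long (158 given), with a centre about 2 mm off. I went by the corner and two-view readings.

**What went less well**
- On the first try the upper bin caught on the lower rim and tilted about 4° in the grip. I lifted it, levelled it, shifted it and seated it again.
- A single-line height fit in the side view was noisy. It put the upper rim 2–3 mm high but level.

**Biscuits**
- Only two biscuits are visible from above in the bin, and one looks larger and brighter, so I believe the third is stacked under it. I could not see that directly.
- The tray was empty, and neither view showed a biscuit anywhere else.

I saw no change to the colander, mugs, bowl or fork in the pictures, though I did not measure them.

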